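Tip the drained hardware out of the gated drain tray into a tub

TASK

The knobs and hinges in the tip-up drain tray are dry: move the blue tub square under the tray's gate, close up to the stand, and lower the gate fully by its red tab while the tray is still level. Then lift the tray by its handle so that all five pieces slide out over the lowered gate into the tub, none onto the bench. Let the tray back down level without dropping it, shut the gate again, and leave the tub under it and everything else on the bench where it was.

Things in the scene. Friction and masses are not known exactly. Their poses are not given: they have to be found in the camera images.
- stand: Green steel stand of the tip-up drain tray, fixed, 240 mm wide (its x), front posts 165 mm high, rear posts 130 mm; posts and front rail share one upright front plane at y = +2 mm. Origin on the bench below the tray's mouth, midway between the front posts; z up; +y is the way the tray pours, -y points to the tray's handle.
- under_gate (a point): Point on the bench in front of the stand (104 mm along the stand's +y from its origin) where the middle of the tub belongs when the tub stands square and close up to the front posts under the gate.
- trunnion (a point): Middle of the axis about which the tray tips, which runs along the stand's x at stand y = -8 mm, z = 140 mm.
- tray_floor (a point): Middle of the tray's floor, on its top face (5 mm above the trunnion axis, 145 mm above the bench when level). Aluminium drain tray, inside 180 mm wide (stand's x) and 185 mm long, walls 45 mm high, 4 mm sheet; the mouth at the stand's +y end is closed only by the gate. The hardware slides on it with a friction coefficient of 0.48 to 0.72.
- tray (a joint): Tip angle of the tray about its trunnions (rad): 0 when it rests level on the stand's rear bar, growing as the handle end is lifted and the mouth end goes down, stop at 0.95. It falls back to 0 under its own weight (3 to 6 N to lift at the handle).
- handle (a point): Grip point on the tray's straight wooden handle, which sticks out level from the rear wall along the stand's -y: 24 mm wide (stand's x), 14 mm thick, 95 mm long. On its centre line, 58 mm out from the wall; tray level: stand y = -247 mm, z = 167 mm (239 mm behind and 27 mm above the trunnion axis). Moves with the tray. Both sides are clear.
- gate (a joint): Angle of the gate relative to the tray (rad): 0 shut, upright across the mouth; 1.57 lowered flush with the tray floor as a pouring lip; stop at 1.62. Stiff hinge: the gate stays where it is left (about 2 N at the tab to move it). Gate plate 188 mm wide, 46 mm high, 4 mm thick.
- gate_hinge (a point): Middle of the gate's hinge axis, at the foot of the gate, along the stand's x; stand y = 0, z = 144 mm with the tray level.
- tab (a point): Grip point on the red plastic tab that stands up from the middle of the gate's top edge, in the gate's plane: 24 mm wide (stand's x), 10 mm thick, 45 mm long. In mid-thickness, 70 mm from the hinge, 25 mm past the gate's edge. Tray level, gate shut: stand y = +5 mm, z = 214 mm; gate down: stand y = +70 mm, z = 139 mm.
- tub: Loose blue plastic tub, open on top, 240 mm (its x) by 200 mm (its y) by 60 mm high, 0.3 to 0.6 kg, walls 4 mm, with a rim 10 mm wide and 12 mm deep all round, flush with the outer size. Origin at the middle of its underside, z up. At the start it stands on the bench beyond the gate, its y within 0.25 rad of the stand's, too far out to catch the hardware.
- table: The bench; its top is at z = 0 (a sheet of masking paper on it is flat).
- knob1: one of five pieces of furniture hardware: a round brass drawer knob, 32 mm across, 25 mm tall, about 70 g, lying face down in the tray at the start; origin at the centre of its face, z along its axis
- knob2: one of five pieces of furniture hardware: a round brass drawer knob, 32 mm across, 25 mm tall, about 70 g, lying face down in the tray at the start; origin at the centre of its face, z along its axis
- knob3: one of five pieces of furniture hardware: a round brass drawer knob, 32 mm across, 25 mm tall, about 70 g, lying face down in the tray at the start; origin at the centre of its face, z along its axis
- hinge1: one of five pieces of furniture hardware: a dark steel butt hinge folded flat, 60 x 35 x 7 mm, about 60 g, lying in the tray at the start; origin at the middle of its underside, x along its pin, z through its thickness
- hinge2: one of five pieces of furniture hardware: a dark steel butt hinge folded flat, 60 x 35 x 7 mm, about 60 g, lying in the tray at the start; origin at the middle of its underside, x along its pin, z through its thickness
- paint_can: Big open steel paint can, 160 mm across, 175 mm tall, right of the work; origin at the centre of its underside. A bystander, loose: leave it alone.
- rust_tin: Rust-red tin, 80 mm across, 110 mm tall, beyond the far side of the stand; origin at the centre of its underside. A bystander, loose: leave it alone.
- brush_tin: Small steel tin of red paint, 88 mm across, 70 mm tall, with a brush standing in it (190 mm tall over all), on the far side of the tub; origin at the centre of its underside. A bystander, loose: leave it alone.
- sanding_block: Cork sanding block, 70 x 114 x 30 mm, left of the tub; origin at the centre of its underside. A bystander, loose: leave it alone.
- screwdriver: Screwdriver lying at the back right; origin under its middle. A bystander, loose: leave it alone.
- tin_lid: Steel tin lid, 104 mm across, 9 mm high, lying on the right; origin at the centre of its underside. A bystander, loose: leave it alone.
Mind the look-alikes: they are no part of the job. What is shaped like the hinge1 but turquoise is not meant.

How it is judged:
By the outcome, as a careful person would: the job done as asked, in the order asked, and still so for the second after the job is handed in, with the robot touching nothing.
It also fails if it takes over 72 s, if anything falls off the work surface, if the arm or the gripper's body presses on something with over 40 N, if the wrist force passes 120 N, or if a joint passes its speed limit or range.

ROBOT

A 6-joint arm with a two-finger parallel gripper is mounted at the origin on the work surface. World frame = base frame: x ahead of the robot, y to its left, z up, the work surface at z = 0. Lengths are in m, angles in rad, forces in N, time in s.
With the tool pointing down it reaches from about 0.3 to 0.875 m from the base axis. Payload 6.4 kg.
Tool frame: the origin (TCP) lies midway between the tips of the shut fingers; the grasp point (between the pads) lies 19 mm behind it (ctrl.pinch_z is the distance from the TCP to the grasp point, in m); z points along the fingers, y is the line along which they close (so a half turn about z gives the same grasp; the last joint's range is limited). The gripper opens to 85 mm and grips with 20 to 120 N. Pads are 22 mm wide; open, the fingers measure 114 mm over their backs; the gripper's body (76 mm by 85 mm) begins 54 mm behind the grasp point. The pads swing forward as they close: fully open they stand 13 mm farther back than shut.
Start: joints at [-1.475, 0.181, 1.607, -0, 1.354, -0.206], TCP at [0.171, -0.549, 0.231] pointing down, gripper open.
Joint ranges: [-2.99, 2.99], [-0.89, 2.07], [0.3, 2.58], [-1.14, 4.28], [0, 2.63], [-3.12, 3.12]. Speed limits (rad/s): [2.57, 2.57, 3.01, 3.14, 3.14, 3.14].

INTERFACE

Orientations are given as a unit quaternion [w, x, y, z].
In Python, from bench import ctrl gives the robot as it stands.
- The arm moves only by the tool apply_moves, never from a script. Its argument "moves" is a list of rows, each an object with "jaw": the opening, from 0 (shut) to 1 (fully open); "offset": the shift along the tool's x, y, z in mm, a list of three; "rot": the turn, a rotation vector about the tool's x, y, z in degrees, a list of three. In form: [{"jaw": jaw, "offset": [dx, dy, dz], "rot": [ax, ay, az]}, ...]. A call has exactly 5 rows; each row shifts and turns the commanded pose from where the row before left it, along the tool's axes as they then stand; what a row does not reach is not made up. A row lasts 1/8 s, in which the tool goes at most 62.5 mm and 10.7 degrees, less where a joint would pass 70% of its speed; a pose out of reach is approached as far as the arm can. A call is refused whole if a number of a shift passes 62.5 or a number of a turn 10.7, either way. A call with a gripper value outside its range is refused whole. The fingers move at their own pace and stop on an object; the grip force is fixed at half the most. Time passes only in rows, so rows that do not move let the fingers close, or fill a call up. It gives the time, the measured TCP pose, the force, the opening and the grip force at its end, in the units of the state.
- ctrl.get_obs(): the state, without advancing time (a new reading comes with each control period).
- ctrl.camera(name): name is "scene" or "top" or "wrist"; returns (picture, depth): 384x512x3 uint8, red, green, blue; 384x512 float32, m along the optical axis (not along the pixel's ray), 0 where there is no reading.
- ctrl.camera_params(name): a dict with "K" (3x3 intrinsics, pixels), "cam_to_world" (4x4, takes a point from camera to world coordinates); the wrist camera has in their place "mount" (4x4, takes a point from camera to tool coordinates, whose origin is the TCP and whose axes are the flange's). Camera axes: x right, y down, z forward; pixel columns grow to the right and rows downward; lengths in m; the calibration is good to about 2 mm. A picture is of the moment at which its call begins: read the wrist's pose just before it. camera_params takes no time and is no camera call.
- ctrl.hand_in(): hands the job in; it is judged then, once.
Trained networks look in the newest picture that a camera, given by its name, has taken for a name from the list of things; names that differ only in an ending like _2 or _b are one class to them, and where a whole thing is asked for, a point or a joint stands for the part that bears it (a point fixed in the world has none). Each returns a list of dicts, best first, with "score" (0 to 1); they miss things now and then, are a little off and sometimes report something else, mostly with a low value. They report only what shows in the picture. A call takes as long as a camera call. They do not tell look-alikes from the thing itself.
- ctrl.outline_of(camera, target): "region" (384x512 bool, what is visible of it) and "position" ([column, row] in pixels, amid what is visible of it).
The state is a dict: "time_s": time; "q": joint angles; "dq": joint speeds; "joint_efforts": joint torques, N m; "eef_pos": TCP position; "eef_rot": TCP orientation; "wrist_force": force on the tool from outside, world axes, zero at the start; "torque": the same for the moment, N m; "opening": opening from 0.0 (shut) to 1.0 (fully open); "grasp_force": force on a finger pad.
Only numpy, scipy, OpenCV 4.12 (cv2) and the standard library are available. Lean on these libraries where they do the work, as an engineer would, in place of code of your own. Each camera call takes 0.05 s, during which the arm holds its last target. There are 200 camera calls.

## Working session

There is one attempt and no reset: what is moved stays moved. The work goes in short steps, Python scripts to look and compute and a tool call to move; the robot and the scene stay as the last step left them, time stands still between calls to the robot, and variables do not carry over. Pictures are saved under pics/ and viewed, at most 10 in all, crops included, and the job is handed in when it is done.

Besides the shell and the picture viewer there is one more tool, called after "Emit:" by a JSON object that holds its "name" and its "arguments". apply_moves: Moves the arm, as the interface text tells. Its arguments: {"type":"object","properties":{"moves":{"type":"array"}},"required":["moves"]}

```bash
ls; mkdir -p pics; cat > h.py <<'E'
import numpy as np, cv2
from bench import ctrl
from scipy.spatial.transform import Rotation as R
def rot(q): return R.from_quat([q[1],q[2],q[3],q[0]])
def snap(name,fn=None):
    o=ctrl.get_obs(); p,d=ctrl.camera(name); P=ctrl.camera_params(name)
    if name=="wrist":
        T=np.eye(4);T[:3,:3]=rot(o["eef_rot"]).as_matrix();T[:3,3]=o["eef_pos"];M=T@P["mount"]
    else: M=P["cam_to_world"]
    if fn: cv2.imwrite("pics/"+fn,cv2.cvtColor(p,cv2.COLOR_RGB2BGR))
    K=np.array(P["K"]); v,u=np.mgrid[0:384,0:512]
    c=np.stack([(u-K[0,2])/K[0,0]*d,(v-K[1,2])/K[1,1]*d,d],-1)
    W=c@M[:3,:3].T+M[:3,3]; W[d==0]=np.nan
    return p,d,W
def st():
    o=ctrl.get_obs(); print(o["time_s"],np.round(o["eef_pos"],4),np.round(o["eef_rot"],3),np.round(o["q"],3),np.round(o["wrist_force"],1),o["opening"],o["grasp_force"])
E
python3 - <<'E'
from h import *
for c in ("top","scene"):
    p,d,W=snap(c,c+"1.png"); np.save(c+"W.npy",W)
    for t in ("stand","tray","handle","tab","gate","tub"):
        for r in ctrl.outline_of(c,t)[:2]:
            m=r["region"]; print(c,t,round(r["score"],2),np.round(r["position"]),m.sum(),np.round(np.nanmedian(W[m],0),3),np.round(np.nanpercentile(W[m],[2,98],axis=0),3).tolist())
st(); print(ctrl.pinch_z)
a=cv2.imread("pics/top1.png");b=cv2.imread("pics/scene1.png")
cv2.imwrite("pics/both.png",cv2.resize(np.vstack([a,b]),(400,600)) if 0 else np.hstack([a,b])[:, :] if 0 else cv2.resize(np.hstack([a,b]),(800,300)))
E
```

```text
pics
top stand 0.57 [304. 218.] 4374 [ 0.477 -0.187  0.148] [[0.353, -0.337, 0.034], [0.588, -0.086, 0.198]]
top stand 0.15 [306. 217.] 3925 [ 0.479 -0.186  0.149] [[0.374, -0.34, 0.14], [0.568, -0.089, 0.198]]
top tray 0.59 [304. 216.] 3806 [ 0.476 -0.187  0.149] [[0.375, -0.342, 0.14], [0.568, -0.088, 0.198]]
top gate 0.43 [274. 219.] 172 [ 0.461 -0.089  0.193] [[0.378, -0.099, 0.144], [0.54, -0.081, 0.238]]
top tub 0.69 [207. 216.] 4462 [0.462 0.135 0.007] [[0.348, 0.034, -0.001], [0.577, 0.227, 0.066]]
scene stand 0.86 [193. 185.] 4946 [ 0.488 -0.183  0.147] [[0.36, -0.345, -0.001], [0.6, -0.082, 0.193]]
scene tray 0.69 [188. 178.] 3559 [ 0.471 -0.187  0.16 ] [[0.374, -0.349, 0.141], [0.575, -0.087, 0.194]]
scene handle 0.59 [191. 180.] 3669 [ 0.471 -0.185  0.159] [[0.373, -0.345, 0.14], [0.575, -0.086, 0.194]]
scene tab 0.61 [222. 167.] 304 [ 0.467 -0.091  0.186] [[0.171, -0.1, -0.001], [0.544, -0.047, 0.233]]
scene gate 0.58 [223. 162.] 285 [ 0.472 -0.091  0.187] [[0.301, -0.1, 0.094], [0.552, -0.07, 0.233]]
scene tub 0.92 [292. 192.] 3840 [0.45  0.141 0.009] [[0.346, 0.031, -0.001], [0.586, 0.229, 0.061]]
0.7 [ 0.1709 -0.549   0.2313] [ 0.     0.989  0.15  -0.   ] [-1.475  0.181  1.607 -0.     1.354 -0.206] [ 0.7 -0.3 -0.3] 1.0011164804716073 0.0
0.0187
```

```bash
python3 - <<'E'
from h import *
a=cv2.imread("pics/top1.png");b=cv2.imread("pics/scene1.png")
cv2.imwrite("pics/t2.png",cv2.resize(a[110:330,120:420],(800,586),interpolation=cv2.INTER_CUBIC))
cv2.imwrite("pics/s2.png",cv2.resize(b,(800,600)))
def rect(m,W,z0,z1,lbl):
    X=W[m];X=X[(X[:,2]>z0)&(X[:,2]<z1)][:,:2]
    r=cv2.minAreaRect((X*1000).astype(np.float32)); print(lbl,len(X),r)
for c in ("top","scene"):
    W=np.load(c+"W.npy")
    X=W; 
    m=(X[...,0]>.3)&(X[...,0]<.66)&(X[...,1]>-.01)&(X[...,1]<.26)
    rect(m,W,.05,.068,c+" tub rim")
    m=(X[...,0]>.33)&(X[...,0]<.62)&(X[...,1]>-.35)&(X[...,1]<-.05)
    rect(m,W,.182,.2,c+" tray walls")
    m=(X[...,0]>.4)&(X[...,0]<.56)&(X[...,1]>-.46)&(X[...,1]<-.285)
    rect(m,W,.165,.18,c+" handle?")
    m=(X[...,0]>.4)&(X[...,0]<.56)&(X[...,1]>-.12)&(X[...,1]<-.05)
    rect(m,W,.203,.25,c+" tab")
E
```

```text
top tub rim 802 ((502.3129577636719, 124.4737319946289), (208.1256866455078, 320.3602600097656), 87.06941223144531)
top tray walls 691 ((473.958984375, -212.2469482421875), (200.15956115722656, 257.5929870605469), 5.456719398498535)
top handle? 242 ((504.19635009765625, -371.5435791015625), (50.055419921875, 186.69192504882812), 19.324113845825195)
top tab 31 ((461.9346008300781, -87.8894271850586), (20.399484634399414, 9.100836753845215), 1.1097058057785034)
scene tub rim 803 ((502.30059814453125, 128.41192626953125), (202.32484436035156, 323.7508850097656), 86.48471069335938)
scene tray walls 688 ((472.69781494140625, -184.1448516845703), (208.17413330078125, 198.5286102294922), 5.330921173095703)
scene handle? 248 ((497.9156494140625, -360.54644775390625), (73.35425567626953, 219.72047424316406), 32.29936218261719)
scene tab 51 ((464.7397155761719, -88.08718872070312), (29.540979385375977, 9.724785804748535), 5.700845241546631)
```

View pics/t2.png

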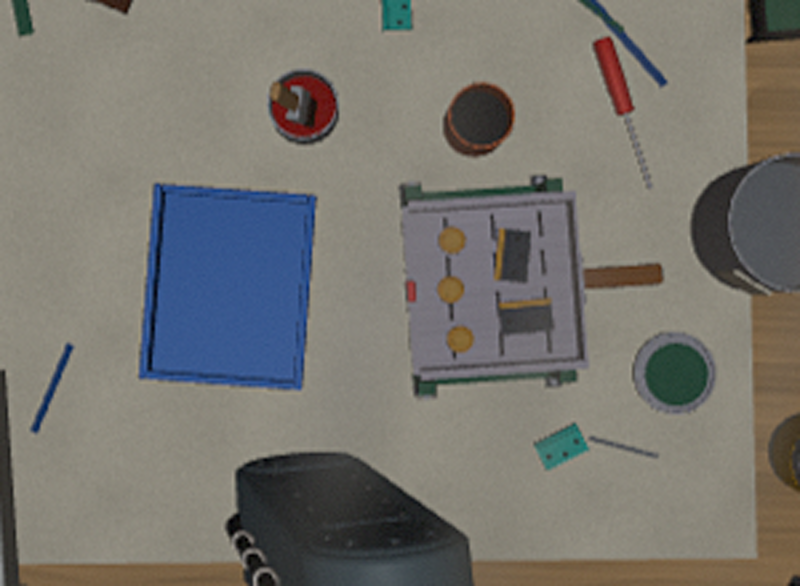

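View pics/s2.png

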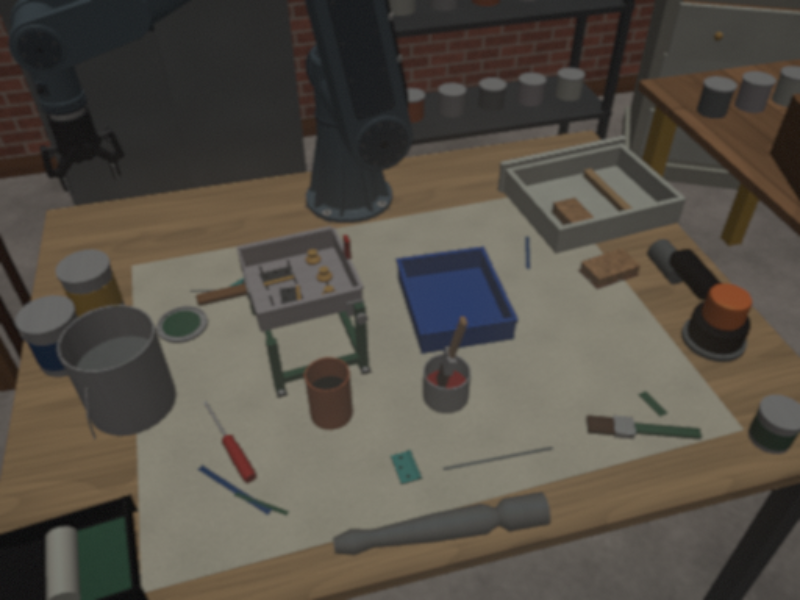

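The overhead view shows the tub at left (230,285), the tray at (495,285), the tab at (410,291) and the handle at (620,275). The far side has the brush tin at (303,105) and the rust tin at (480,118). Next I'll refine the poses by colour.

```bash
python3 - <<'E'
from h import *
for c in ("top","scene"):
    W=np.load(c+"W.npy"); im=cv2.imread(f"pics/{c}1.png"); H=cv2.cvtColor(im,cv2.COLOR_BGR2HSV)
    x,y,z=W[...,0],W[...,1],W[...,2]; h,s,v=H[...,0],H[...,1],H[...,2]
    def rect(m,l):
        X=(W[m][:,:2]*1000).astype(np.float32); 
        r=cv2.minAreaRect(X); print(c,l,len(X),np.round(r[0],1),np.round(r[1],1),round(r[2],2),"mean",X.mean(0).round(1),"z",np.round(np.nanmedian(z[m]),4),"fit",cv2.fitLine(X,cv2.DIST_HUBER,0,.01,.01).ravel().round(4))
    rect((h>95)&(h<125)&(s>100)&(z>.05)&(z<.07)&(x>.3)&(x<.65)&(y>0)&(y<.26),"tub")
    hm=(h<20)&(s>70)&(z>.155)&(z<.182)&(y<-.29)&(y>-.40)&(abs(x-.48)<.08)
    rect(hm,"handle")
    rect((z>.183)&(z<.197)&(x>.34)&(x<.62)&(y>-.31)&(y<-.05)&(s<70),"walls")
    t=((h<8)|(h>172))&(s>110)&(z>.19)&(z<.25)&(abs(x-.46)<.05)&(abs(y+.09)<.04)
    rect(t,"tab"); print(np.nanpercentile(z[t],[2,98]))
E
```

```text
top tub 723 [464.2 129.7] [199.5 237.4] 87.12 mean [469.4 128.6] z 0.0616 fit [  0.7732  -0.6342 464.1014 140.621 ]
top handle 193 [ 485.6 -331.9] [21.6 84.2] 4.87 mean [ 485.5 -332.2] z 0.1757 fit [ 8.050000e-02 -9.968000e-01  4.852394e+02 -3.316793e+02]
top walls 603 [ 471.2 -184.8] [200.3 198. ] 4.94 mean [ 470.  -182.1] z 0.1924 fit [   0.8308    0.5565  467.0446 -184.9623]
top tab 20 [463.4 -89.4] [17.5  6. ] 1.32 mean [463.  -89.2] z 0.2337 fit [ 9.9980e-01  1.8300e-02  4.6547e+02 -8.9291e+01]
[0.23119136 0.24015783]
scene tub 492 [467.9 127.7] [196.1 242.4] 87.18 mean [487.2 111.9] z 0.0584 fit [8.748000e-01 4.845000e-01 4.925412e+02 9.945200e+01]
scene handle 185 [ 487.7 -331.9] [25.8 84.1] 4.5 mean [ 490.  -332.7] z 0.1719 fit [ 7.890000e-02 -9.969000e-01  4.914542e+02 -3.328369e+02]
scene walls 655 [ 472.7 -184.2] [208.2 198.4] 5.2 mean [ 471.3 -181. ] z 0.1895 fit [ 9.908000e-01  1.352000e-01  4.702642e+02 -1.809308e+02]
scene tab 22 [470.7 -89.2] [17.8  5.6] 5.2 mean [471.4 -90. ] z 0.2298 fit [ 9.95400e-01  9.61000e-02  4.71795e+02 -9.03497e+01]
[0.20266685 0.23523519]
```

```bash
cat >> h.py <<'E'
YAW=.083; O=np.array([.4665,-.0945,0]); RS=R.from_euler('z',YAW)
def S(y,z,x=0): return O+RS.apply([x,y,z])          # stand -> world
def down(phi,pitch=0):  # pitch: turn about stand x after
    M=np.array([[np.cos(phi),np.sin(phi),0],[np.sin(phi),-np.cos(phi),0],[0,0,-1.]])
    r=R.from_matrix(M)
    return RS*R.from_euler('x',pitch)*RS.inv()*r if pitch else r
def plan(tg,start=None,vmax=58,wmax=10,group=5):
    """tg: list of (pos,R,jaw,minrows); prints rounded rows"""
    o=ctrl.get_obs(); p,r=(np.array(o["eef_pos"]),rot(o["eef_rot"])) if start is None else start
    rows=[]
    for P,Q,j,n in tg:
        P=np.array(P); w=(r.inv()*Q).as_rotvec(degrees=True)
        n=max(n,int(np.ceil(np.linalg.norm(P-p)*1000/vmax)),int(np.ceil(np.linalg.norm(w)/wmax)))
        p0,w0,r0=p,w,r
        for k in range(1,n+1):
            pt=p0+(P-p0)*k/n; rt=r0*R.from_rotvec(w0*k/n,degrees=True)
            d=np.round(r.inv().apply(pt-p)*1000,1)+0; a=np.round((r.inv()*rt).as_rotvec(degrees=True),1)+0
            p=p+r.apply(d/1000); r=r*R.from_rotvec(a,degrees=True)
            rows.append('{"jaw":%g,"offset":%s,"rot":%s}'%(j,d.tolist(),a.tolist()))
    while len(rows)%5: rows.append('{"jaw":%g,"offset":[0,0,0],"rot":[0,0,0]}'%j)
    for i in range(0,len(rows),5): print("["+",".join(rows[i:i+5])+"]")
    return p,r
E
python3 - <<'E'
from h import *
plan([((.33,-.14,.29),down(.12),.7,9),((.4707,.2236,.17),down(-.05),.7,8)])
E
```

```text
[{"jaw":0.7,"offset":[30.4, -38.1, -6.5],"rot":[0.0, 0.0, 1.2]},{"jaw":0.7,"offset":[29.6, -38.8, -6.5],"rot":[0.0, 0.0, 1.1]},{"jaw":0.7,"offset":[28.8, -39.3, -6.6],"rot":[0.0, 0.0, 1.2]},{"jaw":0.7,"offset":[28.0, -40.0, -6.5],"rot":[0.0, 0.0, 1.1]},{"jaw":0.7,"offset":[27.2, -40.4, -6.5],"rot":[0.0, 0.0, 1.2]}]
[{"jaw":0.7,"offset":[26.4, -41.0, -6.5],"rot":[0.0, 0.0, 1.1]},{"jaw":0.7,"offset":[25.6, -41.5, -6.6],"rot":[0.0, 0.0, 1.2]},{"jaw":0.7,"offset":[24.7, -42.1, -6.5],"rot":[0.0, 0.0, 1.2]},{"jaw":0.7,"offset":[23.8, -42.5, -6.5],"rot":[0.0, 0.0, 1.1]},{"jaw":0.7,"offset":[22.9, -43.0, 15.0],"rot":[0.0, 0.0, 1.2]}]
[{"jaw":0.7,"offset":[22.0, -43.5, 15.0],"rot":[0.0, 0.0, 1.2]},{"jaw":0.7,"offset":[21.1, -43.9, 15.0],"rot":[0.0, 0.0, 1.3]},{"jaw":0.7,"offset":[20.1, -44.5, 15.0],"rot":[0.0, 0.0, 1.2]},{"jaw":0.7,"offset":[19.2, -44.8, 15.0],"rot":[0.0, 0.0, 1.2]},{"jaw":0.7,"offset":[18.2, -45.2, 15.0],"rot":[0.0, 0.0, 1.2]}]
[{"jaw":0.7,"offset":[17.2, -45.6, 15.0],"rot":[0.0, 0.0, 1.2]},{"jaw":0.7,"offset":[16.3, -45.9, 15.0],"rot":[0.0, 0.0, 1.3]},{"jaw":0.7,"offset":[0,0,0],"rot":[0,0,0]},{"jaw":0.7,"offset":[0,0,0],"rot":[0,0,0]},{"jaw":0.7,"offset":[0,0,0],"rot":[0,0,0]}]
```

Emit:
{"name": "apply_moves", "arguments": {"moves": [{"jaw": 0.7, "offset": [30.4, -38.1, -6.5], "rot": [0, 0, 1.2]}, {"jaw": 0.7, "offset": [29.6, -38.8, -6.5], "rot": [0, 0, 1.1]}, {"jaw": 0.7, "offset": [28.8, -39.3, -6.6], "rot": [0, 0, 1.2]}, {"jaw": 0.7, "offset": [28, -40, -6.5], "rot": [0, 0, 1.1]}, {"jaw": 0.7, "offset": [27.2, -40.4, -6.5], "rot": [0, 0, 1.2]}]}}

```text
time_s: 1.32
eef_pos: [0.2597, -0.3204, 0.2642]
eef_rot: [0.0, 0.995, 0.1, 0.0]
wrist_force: [0.5, -0.0, 0.5]
opening: 0.698
grasp_force: 0.0
```

Emit:
{"name": "apply_moves", "arguments": {"moves": [{"jaw": 0.7, "offset": [26.4, -41, -6.5], "rot": [0, 0, 1.1]}, {"jaw": 0.7, "offset": [25.6, -41.5, -6.6], "rot": [0, 0, 1.2]}, {"jaw": 0.7, "offset": [24.7, -42.1, -6.5], "rot": [0, 0, 1.2]}, {"jaw": 0.7, "offset": [23.8, -42.5, -6.5], "rot": [0, 0, 1.1]}, {"jaw": 0.7, "offset": [22.9, -43, 15], "rot": [0, 0, 1.2]}]}}

```text
time_s: 1.95
eef_pos: [0.3489, -0.0938, 0.2768]
eef_rot: [0.002, 0.999, 0.049, 0.002]
wrist_force: [1.0, -0.4, -0.9]
opening: 0.699
grasp_force: 0.0
```

Emit:
{"name": "apply_moves", "arguments": {"moves": [{"jaw": 0.7, "offset": [22, -43.5, 15], "rot": [0, 0, 1.2]}, {"jaw": 0.7, "offset": [21.1, -43.9, 15], "rot": [0, 0, 1.3]}, {"jaw": 0.7, "offset": [20.1, -44.5, 15], "rot": [0, 0, 1.2]}, {"jaw": 0.7, "offset": [19.2, -44.8, 15], "rot": [0, 0, 1.2]}, {"jaw": 0.7, "offset": [18.2, -45.2, 15], "rot": [0, 0, 1.2]}]}}

```text
time_s: 2.58
eef_pos: [0.4361, 0.1345, 0.1999]
eef_rot: [0.0, 1.0, -0.004, 0.001]
wrist_force: [1.0, -0.5, 1.0]
opening: 0.699
grasp_force: 0.0
```

Emit:
{"name": "apply_moves", "arguments": {"moves": [{"jaw": 0.7, "offset": [17.2, -45.6, 15], "rot": [0, 0, 1.2]}, {"jaw": 0.7, "offset": [16.3, -45.9, 15], "rot": [0, 0, 1.3]}, {"jaw": 0.7, "offset": [0, 0, 0], "rot": [0, 0, 0]}, {"jaw": 0.7, "offset": [0, 0, 0], "rot": [0, 0, 0]}, {"jaw": 0.7, "offset": [0, 0, 0], "rot": [0, 0, 0]}]}}

```text
time_s: 3.2
eef_pos: [0.4708, 0.2228, 0.1707]
eef_rot: [-0.0, 1.0, -0.026, 0.001]
wrist_force: [0.5, -0.1, 1.0]
opening: 0.701
grasp_force: 0.0
```

```bash
python3 - <<'E'
from h import *
st()
p,d,W=snap("wrist","w1.png"); H=cv2.cvtColor(p,cv2.COLOR_RGB2HSV)
x,y,z=W[...,0],W[...,1],W[...,2]
m=(H[...,0]>95)&(H[...,0]<125)&(H[...,1]>100)&(z>.052)&(z<.07)
X=W[m]; print(len(X),np.nanpercentile(X,[1,50,99],axis=0).round(4))
# far rim edge +y
f=X[X[:,1]>.2]; 
bx=np.arange(.38,.56,.01); e=[(b,f[abs(f[:,0]-b)<.005][:,1].max(),f[abs(f[:,0]-b)<.005][:,1].min()) for b in bx if (abs(f[:,0]-b)<.005).sum()>3]
print(np.round(e,4)); 
p,d,W=snap("top","top2.png"); H=cv2.cvtColor(p,cv2.COLOR_RGB2HSV)
E
```

```text
3.2 [0.4708 0.2228 0.1707] [-0.     1.    -0.026  0.001] [ 0.214  0.124  1.801 -0.     1.215  1.837] [ 0.5 -0.1  1. ] 0.7005695991570394 0.0
9952 [[0.3505 0.0273 0.0524]
 [0.5285 0.112  0.0594]
 [0.5854 0.2306 0.0612]]
[[0.38   0.2322 0.2237]
 [0.39   0.2316 0.2232]
 [0.4    0.2311 0.2227]
 [0.41   0.2312 0.2222]
 [0.42   0.2309 0.2217]
 [0.43   0.2303 0.2212]
 [0.44   0.2298 0.2207]
 [0.45   0.2291 0.2203]
 [0.46   0.2286 0.2198]
 [0.47   0.228  0.2193]
 [0.48   0.2274 0.2188]
 [0.49   0.2268 0.2183]
 [0.5    0.2263 0.2178]
 [0.51   0.2257 0.2173]
 [0.52   0.2257 0.2168]
 [0.53   0.2254 0.2163]
 [0.54   0.2248 0.2159]
 [0.55   0.2243 0.2154]
 [0.56   0.2236 0.2141]]
```

View pics/w1.png

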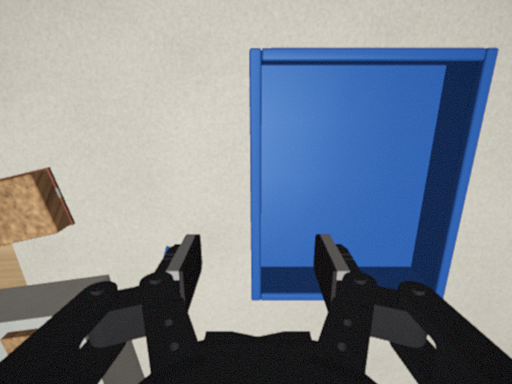

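The wrist picture shows the tub's +y wall (column 256) centred between the fingers. Next I descend and grip the rim.

Emit:
{"name": "apply_moves", "arguments": {"moves": [{"jaw": 0.6, "offset": [0, -0.5, 45], "rot": [0, 0, 0]}, {"jaw": 0.6, "offset": [0, -0.5, 45], "rot": [0, 0, 0]}, {"jaw": 0.6, "offset": [0, 0, 35], "rot": [0, 0, 0]}, {"jaw": 0.6, "offset": [0, 0, 10], "rot": [0, 0, 0]}, {"jaw": 0.0, "offset": [0, 0, 0], "rot": [0, 0, 0]}]}}

```text
time_s: 3.92
eef_pos: [0.471, 0.2243, 0.0354]
eef_rot: [0.0, 1.0, -0.026, 0.0]
wrist_force: [0.3, 0.7, -0.1]
opening: 0.402
grasp_force: 0.0
```

Emit:
{"name": "apply_moves", "arguments": {"moves": [{"jaw": 0.0, "offset": [0, 0, 0], "rot": [0, 0, 0]}, {"jaw": 0.0, "offset": [0, 0, 0], "rot": [0, 0, 0]}, {"jaw": 0.0, "offset": [0, 0, 0], "rot": [0, 0, 0]}, {"jaw": 0.0, "offset": [0, 0, 0], "rot": [0, 0, 0]}, {"jaw": 0.0, "offset": [0, 0, 0], "rot": [0, 0, 0]}]}}

```text
time_s: 4.55
eef_pos: [0.4723, 0.2249, 0.0369]
eef_rot: [-0.0, 1.0, -0.025, 0.002]
wrist_force: [-1.5, -0.4, 7.4]
opening: 0.105
grasp_force: 59.5
```

```bash
python3 - <<'E'
from h import *
st()
o=ctrl.get_obs(); p=np.array(o["eef_pos"]); r=rot(o["eef_rot"])
c=np.array([.468,.1285,0]); rt=R.from_euler('z',-.05)
g=rt.inv().apply(p-c); print("grip in tub",g)
t=S(.106,0); print("target centre",t)
for back in (.02,0):
    pass
mid=t+RS.apply([0,.02,0]); 
# final grip pose
Q=R.from_euler('z',YAW+.05)*r
plan([(mid+RS.apply(g),Q,0,10),(t+RS.apply(g),Q,0,5)])
E
```

```text
4.55 [0.4723 0.2249 0.0369] [-0.     1.    -0.025  0.002] [ 0.217  0.332  1.868 -0.     0.938  1.839] [-1.5 -0.4  7.4] 0.10462213540459767 59.53956127166748
grip in tub [-0.00050455  0.09649417  0.03693057]
target centre [0.4577121  0.01113509 0.        ]
[{"jaw":0,"offset":[-2.0, 9.9, 0.0],"rot":[0.0, 0.0, -0.8]},{"jaw":0,"offset":[-2.1, 9.8, 0.0],"rot":[0.0, 0.0, -0.7]},{"jaw":0,"offset":[-2.2, 9.9, 0.0],"rot":[0.0, 0.0, -0.8]},{"jaw":0,"offset":[-2.4, 9.8, -0.1],"rot":[0.0, 0.0, -0.7]},{"jaw":0,"offset":[-2.5, 9.7, 0.0],"rot":[0.0, 0.0, -0.8]}]
[{"jaw":0,"offset":[-2.6, 9.8, 0.0],"rot":[0.0, 0.0, -0.8]},{"jaw":0,"offset":[-2.8, 9.7, 0.0],"rot":[0.0, 0.0, -0.7]},{"jaw":0,"offset":[-2.9, 9.6, 0.0],"rot":[0.0, 0.0, -0.8]},{"jaw":0,"offset":[-3.0, 9.6, 0.0],"rot":[0.0, 0.0, -0.8]},{"jaw":0,"offset":[-3.1, 9.6, 0.0],"rot":[0.0, 0.0, -0.7]}]
[{"jaw":0,"offset":[0.0, 4.0, 0.0],"rot":[0.0, 0.0, 0.0]},{"jaw":0,"offset":[0.0, 4.0, 0.0],"rot":[0.0, 0.0, 0.0]},{"jaw":0,"offset":[0.0, 4.0, 0.0],"rot":[0.0, 0.0, 0.0]},{"jaw":0,"offset":[0.0, 4.0, 0.0],"rot":[0.0, 0.0, 0.0]},{"jaw":0,"offset":[0.0, 4.0, 0.0],"rot":[0.0, 0.0, 0.0]}]
```

Emit:
{"name": "apply_moves", "arguments": {"moves": [{"jaw": 0, "offset": [-2, 9.9, -1], "rot": [0, 0, -0.8]}, {"jaw": 0, "offset": [-2.1, 9.8, 0], "rot": [0, 0, -0.7]}, {"jaw": 0, "offset": [-2.2, 9.9, 0], "rot": [0, 0, -0.8]}, {"jaw": 0, "offset": [-2.4, 9.8, 0], "rot": [0, 0, -0.7]}, {"jaw": 0, "offset": [-2.5, 9.7, 0], "rot": [0, 0, -0.8]}]}}

```text
time_s: 5.18
eef_pos: [0.4592, 0.1756, 0.0369]
eef_rot: [-0.001, 1.0, 0.008, 0.001]
wrist_force: [1.7, 4.8, 6.1]
opening: 0.103
grasp_force: 59.6
```

Emit:
{"name": "apply_moves", "arguments": {"moves": [{"jaw": 0, "offset": [-2.6, 9.8, 0], "rot": [0, 0, -0.8]}, {"jaw": 0, "offset": [-2.8, 9.7, 0], "rot": [0, 0, -0.7]}, {"jaw": 0, "offset": [-2.9, 9.6, 0], "rot": [0, 0, -0.8]}, {"jaw": 0, "offset": [-3, 9.6, 0], "rot": [0, 0, -0.8]}, {"jaw": 0, "offset": [-3.1, 9.6, 0], "rot": [0, 0, -0.7]}]}}

```text
time_s: 5.8
eef_pos: [0.4468, 0.1267, 0.0369]
eef_rot: [-0.0, 0.999, 0.041, 0.001]
wrist_force: [1.1, 4.9, 7.1]
opening: 0.104
grasp_force: 59.7
```

```bash
cat >> h.py <<'E'
def tubfit(cam="top",fn=None):
    p,d,W=snap(cam,fn); H=cv2.cvtColor(p,cv2.COLOR_RGB2HSV); x,y,z=W[...,0],W[...,1],W[...,2]
    m=(H[...,0]>95)&(H[...,0]<125)&(H[...,1]>100)&(z>.05)&(z<.07)&(x>.3)&(x<.6)&(y>-.12)&(y<.26)
    X=(W[m][:,:2]*1000).astype(np.float32); r=cv2.minAreaRect(X)
    # in stand frame
    s=RS.inv().apply(W[m]-O)*1000
    print(cam,len(X),r,"stand-frame 1/99%:",np.percentile(s,[1,99],axis=0).round(1).tolist())
    g=((H[...,0]>40)&(H[...,0]<90)&(H[...,1]>60)&(z>.02)&(z<.17)&(x>.33)&(x<.62)&(y>-.12)&(y<-.06))
    q=RS.inv().apply(W[g]-O)*1000
    if g.sum()>5:
        for sx in (-1,1):
            k=q[q[:,0]*sx>80]
            if len(k): print(" post",sx,len(k),np.percentile(k,[2,50,98],axis=0).round(1).tolist())
E
python3 - <<'E'
from h import *
st(); tubfit("top","top3.png"); tubfit("scene","scene3.png")
E
```

```text
5.8 [0.4468 0.1267 0.0369] [-0.     0.999  0.041  0.001] [1.900e-02 2.220e-01 2.014e+00 1.000e-03 9.030e-01 1.507e+00] [1.1 4.9 7.1] 0.10371973844305546 59.66305196285248
top 575 ((451.48370361328125, 31.1690673828125), (237.3233642578125, 198.1003875732422), 4.598408222198486) stand-frame 1/99%: [[-122.8, 27.7, 51.9], [113.5, 224.9, 69.3]]
 post -1 28 [[-119.8, -14.7, 159.7], [-113.0, -7.0, 166.7], [-107.1, 0.8, 169.3]]
 post 1 7 [[106.8, -33.5, 32.9], [112.5, -26.3, 42.8], [113.9, -1.8, 166.0]]
scene 421 ((455.0467834472656, 30.04718780517578), (239.9137725830078, 197.97976684570312), 4.854788303375244) stand-frame 1/99%: [[-119.9, 26.9, 50.5], [117.4, 222.5, 63.3]]
 post 1 8 [[108.9, -11.5, 162.3], [112.9, -7.9, 164.8], [116.8, -0.5, 167.2]]
```

Emit:
{"name": "apply_moves", "arguments": {"moves": [{"jaw": 0, "offset": [0, 5, 0], "rot": [0, 0, 0]}, {"jaw": 0, "offset": [0, 5, 0], "rot": [0, 0, 0]}, {"jaw": 0, "offset": [0, 5, 0], "rot": [0, 0, 0]}, {"jaw": 0, "offset": [0, 5, 0], "rot": [0, 0, 0]}, {"jaw": 0, "offset": [0, 0, 0], "rot": [0, 0, 0]}]}}

```text
time_s: 6.52
eef_pos: [0.4482, 0.1066, 0.0369]
eef_rot: [-0.0, 0.999, 0.041, 0.001]
wrist_force: [-0.3, 3.1, 7.3]
opening: 0.1
grasp_force: 59.9
```

```bash
python3 - <<'E'
from h import *
st(); tubfit("top","top4.png"); tubfit("scene","scene4.png")
a=cv2.imread("pics/scene4.png")[130:250,170:330]
b=cv2.imread("pics/top4.png")[160:280,190:350]
cv2.imwrite("pics/c4.png",np.hstack([cv2.resize(a,(400,300),interpolation=2),cv2.resize(b,(400,300),interpolation=2)]))
E
```

```text
6.525 [0.4482 0.1066 0.0369] [-0.     0.999  0.041  0.001] [-2.500e-02  2.160e-01  2.023e+00  1.000e-03  9.020e-01  1.463e+00] [-0.3  3.1  7.3] 0.10000624295594282 59.89696741104126
top 594 ((452.6812744140625, 10.879508972167969), (237.35963439941406, 198.313720703125), 4.764828205108643) stand-frame 1/99%: [[-123.1, 7.5, 53.0], [113.2, 204.6, 68.7]]
 post -1 25 [[-119.9, -15.0, 157.7], [-112.7, -8.2, 164.6], [-107.2, 0.8, 168.8]]
 post 1 10 [[106.5, -31.8, 32.4], [110.5, -13.9, 164.2], [115.2, -1.3, 168.6]]
scene 348 ((455.9086608886719, 10.509597778320312), (242.3035125732422, 198.7923583984375), 3.6246542930603027) stand-frame 1/99%: [[-120.3, 10.5, 50.8], [117.6, 203.0, 63.6]]
 post 1 10 [[106.8, -24.0, 36.4], [111.8, -8.4, 162.5], [117.1, 0.6, 166.7]]
```

View pics/c4.png

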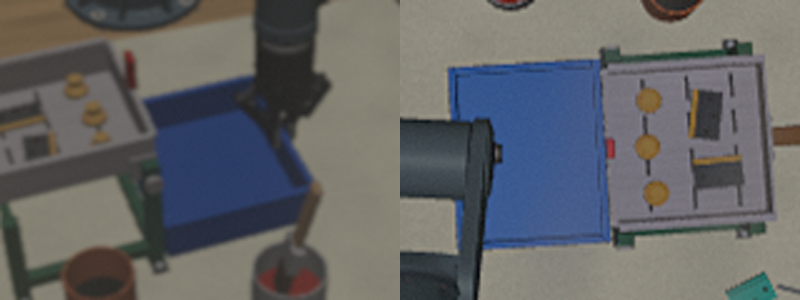

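The views show the tub about 5 mm from the front posts, square and centred. I'll close in 3 mm, release and rise.

Emit:
{"name": "apply_moves", "arguments": {"moves": [{"jaw": 0, "offset": [0, 1.5, 0], "rot": [0, 0, 0]}, {"jaw": 0, "offset": [0, 1.7, 0], "rot": [0, 0, 0]}, {"jaw": 0, "offset": [0, 0, 0], "rot": [0, 0, 0]}, {"jaw": 0.6, "offset": [0, 0, 0], "rot": [0, 0, 0]}, {"jaw": 0.6, "offset": [0, 0, 0], "rot": [0, 0, 0]}]}}

```text
time_s: 7.25
eef_pos: [0.4473, 0.1033, 0.0357]
eef_rot: [0.0, 0.999, 0.041, -0.0]
wrist_force: [-0.3, -0.4, 1.0]
opening: 0.52
grasp_force: 0.0
```

Emit:
{"name": "apply_moves", "arguments": {"moves": [{"jaw": 0.6, "offset": [0, 0, 0], "rot": [0, 0, 0]}, {"jaw": 0.6, "offset": [0, 0, -30], "rot": [0, 0, 0]}, {"jaw": 0.6, "offset": [0, 0, -60], "rot": [0, 0, 0]}, {"jaw": 0.6, "offset": [0, 0, -60], "rot": [0, 0, 0]}, {"jaw": 0.0, "offset": [0, 0, -60], "rot": [0, 0, 0]}]}}

```text
time_s: 7.88
eef_pos: [0.4474, 0.1036, 0.2477]
eef_rot: [0.0, 0.999, 0.041, -0.0]
wrist_force: [1.0, -0.0, 0.2]
opening: 0.4
grasp_force: 0.0
```

```bash
python3 - <<'E'
from h import *
st(); tubfit("top","top5.png"); tubfit("scene","scene5.png"); 
D=down(YAW+np.pi/2)
# wrist view of tab on the way: hover behind tab
plan([(S(-.04,.32),D,0,9)])
# tab position by wrist cam
p,d,W=snap("wrist","w5.png"); H=cv2.cvtColor(p,cv2.COLOR_RGB2HSV)
for c,P in (("wrist",(p,d,W)),("top",snap("top"))):
    p,d,W=P; H=cv2.cvtColor(p,cv2.COLOR_RGB2HSV); s=RS.inv().apply((W-O).reshape(-1,3)).reshape(W.shape)*1000
    t=((H[...,0]<8)|(H[...,0]>172))&(H[...,1]>110)&(abs(s[...,0])<30)&(abs(s[...,1])<30)&(s[...,2]>185)
    if t.sum(): print(c,t.sum(),np.percentile(s[t],[2,50,98],axis=0).round(1).tolist())
E
```

```text
7.875 [0.4474 0.1036 0.2477] [ 0.     0.999  0.041 -0.   ] [-0.032 -0.102  1.866 -0.     1.378  1.457] [ 1.  -0.   0.2] 0.39988882976455953 0.0
top 552 ((453.03118896484375, 8.575309753417969), (237.51821899414062, 198.56011962890625), 4.533481121063232) stand-frame 1/99%: [[-123.3, 5.3, 53.3], [113.1, 201.6, 69.1]]
 post -1 28 [[-119.5, -14.9, 156.6], [-112.9, -7.0, 166.7], [-107.1, 0.9, 169.5]]
 post 1 8 [[107.1, -30.1, 34.5], [111.3, -13.9, 163.4], [115.2, 0.6, 168.4]]
scene 357 ((457.6246643066406, 5.9841156005859375), (241.66781616210938, 198.8929901123047), 5.274693489074707) stand-frame 1/99%: [[-120.0, 9.5, 51.3], [118.1, 199.5, 63.3]]
 post 1 12 [[105.7, -26.2, 33.7], [111.5, -8.7, 162.5], [115.5, -0.1, 167.2]]
[{"jaw":0,"offset":[-0.1, 23.9, -6.6],"rot":[0.1, -0.1, -9.0]},{"jaw":0,"offset":[-3.8, 23.5, -6.7],"rot":[0.0, 0.0, -9.0]},{"jaw":0,"offset":[-7.4, 22.7, -6.7],"rot":[0.1, -0.1, -9.0]},{"jaw":0,"offset":[-10.9, 21.2, -6.7],"rot":[0.0, 0.0, -9.0]},{"jaw":0,"offset":[-14.2, 19.3, -6.7],"rot":[0.1, -0.1, -9.0]}]
[{"jaw":0,"offset":[-16.9, 16.8, -6.7],"rot":[0.1, 0.0, -9.0]},{"jaw":0,"offset":[-19.4, 13.9, -6.7],"rot":[0.0, -0.1, -9.0]},{"jaw":0,"offset":[-21.3, 10.7, -6.7],"rot":[0.1, 0.0, -9.0]},{"jaw":0,"offset":[-22.7, 7.3, -6.7],"rot":[0.1, -0.1, -9.0]},{"jaw":0,"offset":[-23.6, 3.5, -6.7],"rot":[0.0, 0.0, -9.1]}]
wrist 238 [[-12.1, 9.4, 189.8], [-3.6, 10.6, 194.4], [7.9, 12.0, 199.3]]
top 20 [[-11.4, 1.9, 229.0], [-2.5, 5.4, 233.7], [6.2, 9.1, 244.9]]
```

Emit:
{"name": "apply_moves", "arguments": {"moves": [{"jaw": 0, "offset": [0, 23.9, -14], "rot": [0, 0, -9]}, {"jaw": 0, "offset": [-3.8, 23.5, -14], "rot": [0, 0, -9]}, {"jaw": 0, "offset": [-7.4, 22.7, -14], "rot": [0, 0, -9]}, {"jaw": 0, "offset": [-10.9, 21.2, -14], "rot": [0, 0, -9]}, {"jaw": 0, "offset": [-14.2, 19.3, -5], "rot": [0, 0, -9]}]}}

```text
time_s: 8.7
eef_pos: [0.4567, -0.0159, 0.3053]
eef_rot: [-0.001, 0.906, 0.422, -0.001]
wrist_force: [-0.8, -0.9, -0.1]
opening: -0.001
grasp_force: 0.0
```

Emit:
{"name": "apply_moves", "arguments": {"moves": [{"jaw": 0, "offset": [-16.9, 16.8, 0], "rot": [0, 0, -9]}, {"jaw": 0, "offset": [-19.4, 13.9, 0], "rot": [0, 0, -9]}, {"jaw": 0, "offset": [-21.3, 10.7, 0], "rot": [0, 0, -9]}, {"jaw": 0, "offset": [-22.7, 7.3, 0], "rot": [0, 0, -9]}, {"jaw": 0, "offset": [-23.6, 3.5, 0], "rot": [0, 0, -9.1]}]}}

```text
time_s: 9.32
eef_pos: [0.4654, -0.1345, 0.3041]
eef_rot: [-0.002, 0.675, 0.738, -0.001]
wrist_force: [1.2, 0.3, -0.8]
opening: 0.002
grasp_force: 0.0
```

```bash
python3 - <<'E'
from h import *
st()
p,d,W=snap("wrist","w6.png"); H=cv2.cvtColor(p,cv2.COLOR_RGB2HSV); s=RS.inv().apply((W-O).reshape(-1,3)).reshape(W.shape)*1000
t=((H[...,0]<8)|(H[...,0]>172))&(H[...,1]>110)&(abs(s[...,0])<30)&(abs(s[...,1])<30)&(s[...,2]>185)
if t.sum(): print("tab",t.sum(),np.percentile(s[t],[2,50,98],axis=0).round(1).tolist())
b=(H[...,0]>95)&(H[...,0]<125)&(H[...,1]>100)&(s[...,2]>50)&(s[...,2]<68)
if b.sum(): print("tub",b.sum(),np.percentile(s[b],[1,50,99],axis=0).round(1).tolist())
D=down(YAW+np.pi/2)
a,r=plan([(S(-.035,.214),D,0,3),(S(-.013,.214),D,0,2)])
g=np.radians(np.arange(10,91,10))
T=[(S(.070*np.sin(k)-.011,.144+.070*np.cos(k)),D,0,1) for k in g]
plan(T,start=(a,r))
E
```

```text
9.325 [ 0.4654 -0.1345  0.3041] [-0.002  0.675  0.738 -0.001] [-0.527 -0.079  1.731 -0.     1.494 -0.616] [ 1.2  0.3 -0.8] 0.0020458114952050434 0.0
tab 482 [[-12.5, 2.1, 198.9], [-2.2, 7.5, 233.0], [8.2, 10.7, 234.7]]
tub 3473 [[-123.5, 4.4, 50.8], [-7.8, 43.0, 59.4], [112.7, 146.6, 61.5]]
[{"jaw":0,"offset":[2.4, 1.7, 30.0],"rot":[-0.1, 0.0, 0.2]},{"jaw":0,"offset":[2.3, 1.6, 30.0],"rot":[-0.1, 0.0, 0.2]},{"jaw":0,"offset":[2.4, 1.5, 30.1],"rot":[0.0, -0.1, 0.3]},{"jaw":0,"offset":[11.0, 0.0, 0.0],"rot":[0.0, 0.0, 0.0]},{"jaw":0,"offset":[11.0, 0.0, -0.1],"rot":[0.0, 0.0, 0.0]}]
[{"jaw":0,"offset":[14.1, 0.0, 1.1],"rot":[0.0, 0.0, 0.0]},{"jaw":0,"offset":[11.8, 0.0, 3.2],"rot":[0.0, 0.0, 0.0]},{"jaw":0,"offset":[11.1, 0.0, 5.1],"rot":[0.0, 0.0, 0.0]},{"jaw":0,"offset":[10.0, 0.0, 7.0],"rot":[0.0, 0.0, 0.0]},{"jaw":0,"offset":[8.6, 0.0, 8.6],"rot":[0.0, 0.0, 0.0]}]
[{"jaw":0,"offset":[7.0, 0.0, 10.0],"rot":[0.0, 0.0, 0.0]},{"jaw":0,"offset":[5.2, 0.0, 11.1],"rot":[0.0, 0.0, 0.0]},{"jaw":0,"offset":[3.2, 0.0, 11.7],"rot":[0.0, 0.0, 0.0]},{"jaw":0,"offset":[1.0, 0.0, 12.2],"rot":[0.0, 0.0, 0.0]},{"jaw":0,"offset":[0,0,0],"rot":[0,0,0]}]
```

View pics/w6.png

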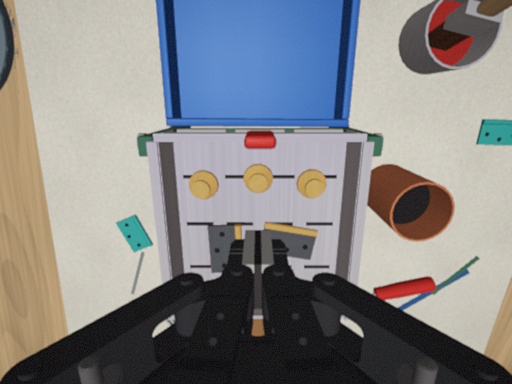

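The wrist view shows the tray with three knobs and two hinges, the tab centred at (260,140), and the tub snug up to the posts. Now I push the gate down with the shut fingers.

Emit:
{"name": "apply_moves", "arguments": {"moves": [{"jaw": 0, "offset": [2.4, 1, 30], "rot": [0, 0, 0.2]}, {"jaw": 0, "offset": [2.3, 1, 30], "rot": [0, 0, 0.2]}, {"jaw": 0, "offset": [2.4, 0.6, 30], "rot": [0, 0, 0.3]}, {"jaw": 0, "offset": [11, 0, 0], "rot": [0, 0, 0]}, {"jaw": 0, "offset": [11, 0, 0], "rot": [0, 0, 0]}]}}

```text
time_s: 10.0
eef_pos: [0.4667, -0.104, 0.217]
eef_rot: [-0.0, 0.682, 0.732, -0.0]
wrist_force: [-0.5, 0.0, 0.5]
opening: -0.002
grasp_force: 0.0
```

Emit:
{"name": "apply_moves", "arguments": {"moves": [{"jaw": 0, "offset": [14.1, 0, 1.1], "rot": [0, 0, 0]}, {"jaw": 0, "offset": [11.8, 0, 3.2], "rot": [0, 0, 0]}, {"jaw": 0, "offset": [11.1, 0, 5.1], "rot": [0, 0, 0]}, {"jaw": 0, "offset": [10, 0, 7], "rot": [0, 0, 0]}, {"jaw": 0, "offset": [8.6, 0, 8.6], "rot": [0, 0, 0]}]}}

```text
time_s: 10.62
eef_pos: [0.463, -0.0486, 0.1916]
eef_rot: [0.0, 0.681, 0.732, 0.0]
wrist_force: [0.6, -0.9, 1.8]
opening: -0.0
grasp_force: 0.8
```

```bash
python3 - <<'E'
from h import *
st(); o=ctrl.get_obs(); print(RS.inv().apply(o["eef_pos"]-O)*1000)
p,d,W=snap("top","top7.png"); H=cv2.cvtColor(p,cv2.COLOR_RGB2HSV); s=RS.inv().apply((W-O).reshape(-1,3)).reshape(W.shape)*1000
t=((H[...,0]<8)|(H[...,0]>172))&(H[...,1]>110)&(abs(s[...,0])<30)&(abs(s[...,1])<110)&(s[...,2]>100)
if t.sum(): print("tab",t.sum(),np.percentile(s[t],[2,50,98],axis=0).round(1).tolist())
E
```

```text
10.625 [ 0.463  -0.0486  0.1916] [0.    0.681 0.732 0.   ] [-0.361 -0.028  1.915  0.     1.255 -0.432] [ 0.6 -0.9  1.8] -0.00017235122351271813 0.7546620458015241
[  0.26977027  46.00873201 191.6078406 ]
```

Emit:
{"name": "apply_moves", "arguments": {"moves": [{"jaw": 0, "offset": [4, 0, 10], "rot": [0, 0, 0]}, {"jaw": 0, "offset": [3, 0, 11], "rot": [0, 0, 0]}, {"jaw": 0, "offset": [2, 0, 11.5], "rot": [0, 0, 0]}, {"jaw": 0, "offset": [0, 0, 12], "rot": [0, 0, 0]}, {"jaw": 0, "offset": [0, 0, 4.5], "rot": [0, 0, 0]}]}}

```text
time_s: 11.3
eef_pos: [0.4616, -0.0403, 0.1418]
eef_rot: [-0.001, 0.681, 0.732, -0.0]
wrist_force: [-1.6, -0.2, 1.8]
opening: 0.0
grasp_force: 0.9
```

```bash
cat >> h.py <<'E'
def gate(cam,fn=None):
    p,d,W=snap(cam,fn); H=cv2.cvtColor(p,cv2.COLOR_RGB2HSV); s=RS.inv().apply((W-O).reshape(-1,3)).reshape(W.shape)*1000
    t=((H[...,0]<8)|(H[...,0]>172))&(H[...,1]>110)&(abs(s[...,0])<30)&(abs(s[...,1])<120)&(s[...,2]>70)
    if t.sum(): print(cam,"tab",t.sum(),np.percentile(s[t],[2,50,98],axis=0).round(1).tolist())
    for y in range(5,50,6):
        k=(abs(s[...,1]-y)<3)&(abs(s[...,0])<80)&(s[...,2]>90)&(H[...,1]<70)
        if k.sum()>8: print("  y",y,k.sum(),np.percentile(s[k][:,2],[20,50,80]).round(1))
    for n in (-30,-60,-100,-150):
        k=(abs(s[...,1]-n)<4)&(abs(s[...,0])<85)&(s[...,2]>90)
        if k.sum()>8: print("  floor y",n,np.percentile(s[k][:,2],30).round(1))
E
python3 - <<'E'
from h import *
st(); o=ctrl.get_obs(); print(RS.inv().apply(o["eef_pos"]-O)*1000)
gate("top","top8.png"); gate("scene","scene8.png")
E
```

```text
11.3 [ 0.4616 -0.0403  0.1418] [-0.001  0.681  0.732 -0.   ] [-0.344  0.036  1.961  0.     1.146 -0.415] [-1.6 -0.2  1.8] 0.00028639910840864166 0.9105506882769987
[ -0.36648972  54.43606904 141.80231698]
  y 5 95 [146.9 494.5 510.8]
  y 11 109 [150.5 498.1 516.3]
  y 17 124 [463.9 502.6 521.4]
  y 23 141 [476.8 502.7 525.8]
  y 29 155 [477.8 501.9 530.2]
  y 35 156 [468.7 498.2 505.8]
  y 41 137 [460.5 499.  504. ]
  y 47 115 [478.5 497.9 503.6]
  floor y -30 145.4
  floor y -60 145.6
  floor y -100 147.4
  floor y -150 145.5
scene tab 52 [[-11.0, 55.7, 134.4], [4.6, 76.0, 138.5], [12.3, 89.8, 147.5]]
  y 5 151 [143.9 465.1 496.1]
  y 11 164 [143.2 463.5 502.6]
  y 17 319 [272.1 380.7 489.7]
  y 23 350 [276.9 384.7 488.5]
  y 29 318 [146.1 395.3 494.4]
  y 35 331 [222.8 380.8 487. ]
  y 41 409 [184.3 311.6 470.8]
  y 47 335 [209.  337.4 461.6]
  floor y -30 144.6
  floor y -60 143.6
  floor y -100 145.9
  floor y -150 143.9
```

Gate is flush, about 1.6 rad. Next I test the tipped-handle pose in free air to confirm the arc is reachable before gripping.

```bash
cat >> h.py <<'E'
def hpose(a,x=-.001,lift=0):
    y,z=-.239,.027
    G=S(-.008+y*np.cos(a)+z*np.sin(a),.140-y*np.sin(a)+z*np.cos(a)+lift,x)
    Q=down(YAW+np.pi/2,-a)
    return G+.0187*Q.as_matrix()[:,2],Q
E
python3 - <<'E'
from h import *
D=down(YAW+np.pi/2)
P,Q=hpose(.9)
plan([(S(.05,.27),D,.6,3),(P,Q,.6,6)])
E
```

```text
[{"jaw":0.6,"offset":[-1.4, 0.0, -42.6],"rot":[0.0, 0.0, -0.2]},{"jaw":0.6,"offset":[-1.4, 0.0, -42.5],"rot":[0.0, 0.0, -0.2]},{"jaw":0.6,"offset":[-1.4, 0.1, -42.6],"rot":[-0.1, 0.0, -0.3]},{"jaw":0.6,"offset":[-33.3, -0.2, -10.4],"rot":[0.0, -8.6, 0.0]},{"jaw":0.6,"offset":[-34.6, -0.2, -5.3],"rot":[0.0, -8.6, 0.0]}]
[{"jaw":0.6,"offset":[-34.9, -0.2, -0.1],"rot":[0.0, -8.6, 0.0]},{"jaw":0.6,"offset":[-34.5, -0.1, 5.1],"rot":[0.0, -8.6, 0.0]},{"jaw":0.6,"offset":[-33.4, -0.2, 10.3],"rot":[0.0, -8.6, 0.0]},{"jaw":0.6,"offset":[-31.5, -0.2, 15.1],"rot":[0.0, -8.6, 0.0]},{"jaw":0.6,"offset":[0,0,0],"rot":[0,0,0]}]
```

Emit:
{"name": "apply_moves", "arguments": {"moves": [{"jaw": 0, "offset": [-1.4, 0, -42.6], "rot": [0, 0, 0]}, {"jaw": 0, "offset": [-1.4, 0, -42.5], "rot": [0, 0, -0.2]}, {"jaw": 0.6, "offset": [-1.4, 0, -42.6], "rot": [0, 0, 0]}, {"jaw": 0.6, "offset": [-33.3, 0, -10.4], "rot": [0, -8.6, 0]}, {"jaw": 0.6, "offset": [-34.6, 0, -5.3], "rot": [0, -8.6, 0]}]}}

```text
time_s: 12.02
eef_pos: [0.4681, -0.1127, 0.2934]
eef_rot: [0.113, 0.673, 0.724, -0.103]
wrist_force: [-0.8, 0.5, -0.3]
opening: 0.596
grasp_force: 0.0
```

Emit:
{"name": "apply_moves", "arguments": {"moves": [{"jaw": 0.6, "offset": [-34.9, 0, 0], "rot": [0, -8.6, 0]}, {"jaw": 0.6, "offset": [-34.5, 0, 5.1], "rot": [0, -8.6, 0]}, {"jaw": 0.6, "offset": [-33.4, 0, 10.3], "rot": [0, -8.6, 0]}, {"jaw": 0.6, "offset": [-31.5, 0, 15.1], "rot": [0, -8.6, 0]}, {"jaw": 0.6, "offset": [0, 0, 0], "rot": [0, 0, 0]}]}}

```text
time_s: 12.65
eef_pos: [0.4767, -0.2439, 0.3314]
eef_rot: [0.317, 0.612, 0.661, -0.296]
wrist_force: [0.5, -0.6, -0.5]
opening: 0.6
grasp_force: 0.0
```

```bash
python3 - <<'E'
from h import *
st(); print(hpose(.9)[0],hpose(.9)[1].as_quat(scalar_first=True).round(3))
gate("scene","scene9.png"); gate("top","top9.png"); gate("wrist","w9.png")
print("handle centre line:")
p,d,W=snap("wrist"); H=cv2.cvtColor(p,cv2.COLOR_RGB2HSV); s=RS.inv().apply((W-O).reshape(-1,3)).reshape(W.shape)*1000
for c,(p,W) in (("w",(p,W)),("t",snap("top")[::2])):
    H=cv2.cvtColor(p,cv2.COLOR_RGB2HSV); s=RS.inv().apply((W-O).reshape(-1,3)).reshape(W.shape)*1000
    for y in (-210,-230,-250,-270):
        k=(abs(s[...,1]-y)<6)&(abs(s[...,0])<40)&(s[...,2]>155)&(s[...,2]<185)&(H[...,0]<20)&(H[...,1]>70)
        if k.sum()>3: print(c,y,k.sum(),np.percentile(s[k],[3,50,97],axis=0).round(1).tolist())
def rows(a_list,jaw):
    o=ctrl.get_obs()
    plan([(*hpose(a),jaw,1) for a in a_list])
rows(np.linspace(.9,0,10)[1:],.6)
E
```

```text
12.65 [ 0.4767 -0.2439  0.3314] [ 0.317  0.612  0.661 -0.296] [-0.249 -0.067  1.91  -0.948  1.154  0.019] [ 0.5 -0.6 -0.5] 0.5999921645374133 0.0
[ 0.47794439 -0.24412948  0.33237449] [ 0.32   0.61   0.663 -0.295]
scene tab 70 [[-12.8, 51.9, 136.5], [0.0, 69.9, 139.1], [12.0, 90.0, 144.1]]
  y 5 135 [143.5 458.3 493.1]
  y 11 148 [142.6 456.9 496.8]
  y 17 151 [141.8 451.9 500.4]
  y 23 166 [141.5 460.8 503.7]
  y 29 184 [141.8 469.2 517.7]
  y 35 228 [142.1 506.4 552.4]
  y 41 226 [141.7 509.  559.5]
  y 47 221 [142.5 525.2 566. ]
  floor y -30 157.8
  floor y -60 149.1
  floor y -100 151.5
  floor y -150 144.0
  y 5 123 [146.4 489.3 502.9]
  y 11 114 [145.7 492.4 507.5]
  y 17 118 [145.  499.3 512. ]
  y 23 116 [145.  501.  517.5]
  y 29 105 [144.1 506.7 551.7]
  y 35 100 [147.3 557.9 562.2]
  y 41 112 [560.8 565.7 569.4]
  y 47 137 [567.4 570.9 574.8]
  floor y -30 149.8
  floor y -60 166.8
  floor y -100 368.7
  floor y -150 145.9
  floor y -60 376.8
  floor y -100 358.3
  floor y -150 144.8
handle centre line:
w -210 164 [[-11.4, -215.7, 172.1], [-1.0, -211.3, 173.7], [9.4, -206
[... 464 characters left out ...]
, 175.4], [8.7, -244.3, 180.0]]
t -270 28 [[-11.2, -275.6, 170.0], [-3.3, -269.6, 177.0], [8.1, -264.8, 180.5]]
[{"jaw":0.6,"offset":[1.2, 0.2, 25.0],"rot":[-0.3, 5.7, -0.4]},{"jaw":0.6,"offset":[0.4, 0.0, 23.9],"rot":[0.0, 5.7, 0.0]},{"jaw":0.6,"offset":[0.4, 0.0, 23.9],"rot":[0.0, 5.8, 0.0]},{"jaw":0.6,"offset":[0.3, 0.0, 23.9],"rot":[0.0, 5.7, 0.0]},{"jaw":0.6,"offset":[0.4, 0.0, 23.9],"rot":[0.0, 5.7, 0.0]}]
[{"jaw":0.6,"offset":[0.3, 0.0, 23.9],"rot":[0.0, 5.7, 0.0]},{"jaw":0.6,"offset":[0.4, 0.0, 23.9],"rot":[0.0, 5.8, 0.0]},{"jaw":0.6,"offset":[0.4, 0.1, 23.9],"rot":[0.0, 5.7, 0.0]},{"jaw":0.6,"offset":[0.3, 0.0, 23.9],"rot":[0.0, 5.7, 0.0]},{"jaw":0.6,"offset":[0,0,0],"rot":[0,0,0]}]
```

Emit:
{"name": "apply_moves", "arguments": {"moves": [{"jaw": 0.6, "offset": [1.2, 0, 25], "rot": [-0.3, 5.7, -0.4]}, {"jaw": 0.6, "offset": [0.4, 0, 23.9], "rot": [0, 5.7, 0]}, {"jaw": 0.6, "offset": [0.4, 0, 23.9], "rot": [0, 5.8, 0]}, {"jaw": 0.6, "offset": [0.4, 0, 23.9], "rot": [0, 5.7, 0]}, {"jaw": 0.6, "offset": [0.3, 0, 23.9], "rot": [0, 5.7, 0]}]}}

```text
time_s: 13.52
eef_pos: [0.4842, -0.3196, 0.2409]
eef_rot: [0.146, 0.664, 0.721, -0.134]
wrist_force: [-0.4, 0.6, 0.6]
opening: 0.597
grasp_force: 0.0
```

Emit:
{"name": "apply_moves", "arguments": {"moves": [{"jaw": 0.6, "offset": [0.3, 0, 23.9], "rot": [0, 5.7, 0]}, {"jaw": 0.6, "offset": [0.4, 0, 23.9], "rot": [0, 5.8, 0]}, {"jaw": 0.6, "offset": [0.4, 0, 23.9], "rot": [0, 5.7, 0]}, {"jaw": 0.6, "offset": [0.3, 0, 23.9], "rot": [0, 5.7, 0]}, {"jaw": 0.0, "offset": [0, 0, 0], "rot": [0, 0, 0]}]}}

```text
time_s: 14.15
eef_pos: [0.4844, -0.3421, 0.1462]
eef_rot: [-0.001, 0.678, 0.735, -0.001]
wrist_force: [-0.0, 0.6, 0.4]
opening: 0.404
grasp_force: 0.0
```

Emit:
{"name": "apply_moves", "arguments": {"moves": [{"jaw": 0, "offset": [0, 0, 0], "rot": [0, 0, 0]}, {"jaw": 0, "offset": [0, 0, 0], "rot": [0, 0, 0]}, {"jaw": 0, "offset": [0, 0, 0], "rot": [0, 0, 0]}, {"jaw": 0, "offset": [0, 0, 0], "rot": [0, 0, 0]}, {"jaw": 0, "offset": [0, 0, 0], "rot": [0, 0, 0]}]}}

```text
time_s: 14.78
eef_pos: [0.4853, -0.3416, 0.1487]
eef_rot: [0.001, 0.677, 0.736, -0.002]
wrist_force: [-0.9, -5.1, -3.9]
opening: 0.271
grasp_force: 60.7
```

```bash
python3 - <<'E'
from h import *
st(); o=ctrl.get_obs(); print(hpose(0)[0]); print(RS.inv().apply(o["eef_pos"]-O)*1000)
gate("top"); tubfit("top","top10.png")
E
```

```text
14.775 [ 0.4853 -0.3416  0.1487] [ 0.001  0.677  0.736 -0.002] [-0.811  0.304  1.633 -0.004  1.202 -0.894] [-0.9 -5.1 -3.9] 0.27074468324934936 60.66151678562164
[ 0.48598091 -0.3407326   0.1483    ]
[  -1.70550465 -247.81400502  148.73102812]
top tab 96 [[-12.5, 48.3, 135.5], [-2.5, 68.4, 141.3], [7.6, 88.7, 149.9]]
  y 5 97 [141.6 145.7 149.2]
  y 11 104 [142.  145.4 148. ]
  y 17 100 [142.4 145.2 147.8]
  y 23 101 [142.1 144.7 147.2]
  y 29 102 [142.2 144.4 146.7]
  y 35 101 [140.7 143.8 146.6]
  y 41 100 [141.3 143.7 146.5]
  y 47 50 [139.7 144.1 146.9]
  floor y -30 146.1
  floor y -60 147.0
  floor y -100 149.8
  floor y -150 148.1
top 530 ((452.7315979003906, 8.707695007324219), (237.50990295410156, 198.5845489501953), 4.6259589195251465) stand-frame 1/99%: [[-123.4, 5.6, 52.5], [113.2, 202.8, 69.2]]
 post -1 25 [[-119.4, -14.8, 157.0], [-113.0, -6.1, 166.1], [-107.2, 0.9, 169.9]]
 post 1 9 [[106.9, -31.9, 38.7], [112.4, -13.8, 163.5], [115.6, -2.5, 169.8]]
```

Firm grip, tray level, gate flush. Tipping slowly.

Emit:
{"name": "apply_moves", "arguments": {"moves": [{"jaw": 0, "offset": [0.7, 0, -12], "rot": [0, -2.9, 0]}, {"jaw": 0, "offset": [0.7, 0, -12], "rot": [0, -2.9, 0]}, {"jaw": 0, "offset": [1.4, 0, -18], "rot": [0, -4.3, 0]}, {"jaw": 0, "offset": [1.4, 0, -18], "rot": [0, -4.3, 0]}, {"jaw": 0, "offset": [1.4, 0, -18], "rot": [0, -4.3, 0]}]}}

```text
time_s: 15.5
eef_pos: [0.4839, -0.3259, 0.2264]
eef_rot: [0.122, 0.667, 0.726, -0.113]
wrist_force: [-2.1, -6.1, -2.0]
opening: 0.27
grasp_force: 61.0
```

```bash
python3 - <<'E'
from h import *
st(); print(hpose(.325)[0],hpose(.325)[1].as_quat(scalar_first=True).round(3))
E
```

```text
15.5 [ 0.4839 -0.3259  0.2264] [ 0.122  0.667  0.726 -0.113] [-0.663  0.09   1.757 -0.277  1.081 -0.642] [-2.1 -6.1 -2. ] 0.2699668743806555 60.955626368522644
[ 0.48472393 -0.32562306  0.2241803 ] [ 0.119  0.668  0.726 -0.11 ]
```

Emit:
{"name": "apply_moves", "arguments": {"moves": [{"jaw": 0, "offset": [0.4, 0, -7.2], "rot": [0, -1.7, 0]}, {"jaw": 0, "offset": [0.4, 0, -7.2], "rot": [0, -1.7, 0]}, {"jaw": 0, "offset": [0.4, 0, -7.2], "rot": [0, -1.7, 0]}, {"jaw": 0, "offset": [0.4, 0, -7.2], "rot": [0, -1.7, 0]}, {"jaw": 0, "offset": [0.4, 0, -7.2], "rot": [0, -1.7, 0]}]}}

```text
time_s: 16.12
eef_pos: [0.4825, -0.3106, 0.2589]
eef_rot: [0.175, 0.657, 0.715, -0.162]
wrist_force: [-2.8, -6.8, -0.2]
opening: 0.267
grasp_force: 61.2
```

Emit:
{"name": "apply_moves", "arguments": {"moves": [{"jaw": 0, "offset": [0.4, 0, -7.2], "rot": [0, -1.7, 0]}, {"jaw": 0, "offset": [0.4, 0, -7.2], "rot": [0, -1.7, 0]}, {"jaw": 0, "offset": [0.4, 0, -7.2], "rot": [0, -1.7, 0]}, {"jaw": 0, "offset": [0.4, 0, -7.2], "rot": [0, -1.7, 0]}, {"jaw": 0, "offset": [0.4, 0, -7.2], "rot": [0, -1.7, 0]}]}}

```text
time_s: 16.75
eef_pos: [0.4807, -0.2904, 0.2892]
eef_rot: [0.228, 0.644, 0.7, -0.21]
wrist_force: [-4.5, -7.4, 0.6]
opening: 0.271
grasp_force: 61.3
```

```bash
python3 - <<'E'
from h import *
st(); o=ctrl.get_obs(); 
from scipy.optimize import minimize_scalar
a=minimize_scalar(lambda a:np.linalg.norm(hpose(a)[0]-o["eef_pos"]),bounds=(0,1),method="bounded"); print(a.x,a.fun,np.degrees((hpose(a.x)[1].inv()*rot(o["eef_rot"])).magnitude()))
snap("top","top11.png"); snap("scene","scene11.png")
a=cv2.imread("pics/scene11.png")[110:260,110:330]
b=cv2.imread("pics/top11.png")[150:300,180:400]
cv2.imwrite("pics/c11.png",np.hstack([cv2.resize(a,(400,300),interpolation=2),cv2.resize(b,(400,300),interpolation=2)]))
E
```

```text
16.75 [ 0.4807 -0.2904  0.2892] [ 0.228  0.644  0.7   -0.21 ] [-0.468 -0.041  1.85  -0.613  1.059 -0.318] [-4.5 -7.4  0.6] 0.27066363816990263 61.342899799346924
0.634857958153478 0.0016052476483205261 0.2927681906654712
```

View pics/c11.png

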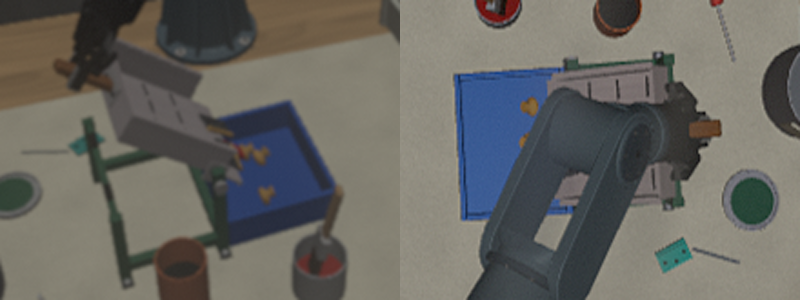

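Knobs have landed in the tub (about (260,155) and (265,195) in the left crop), and the hinges are at the lip. Continuing to about 0.89 and holding.

Emit:
{"name": "apply_moves", "arguments": {"moves": [{"jaw": 0, "offset": [0.7, 0, -12], "rot": [0, -2.9, 0]}, {"jaw": 0, "offset": [0.7, 0, -12], "rot": [0, -2.9, 0]}, {"jaw": 0, "offset": [0.7, 0, -12], "rot": [0, -2.9, 0]}, {"jaw": 0, "offset": [0.7, 0, -12], "rot": [0, -2.9, 0]}, {"jaw": 0, "offset": [0.7, 0, -11], "rot": [0, -2.6, 0]}]}}

```text
time_s: 17.48
eef_pos: [0.4769, -0.2485, 0.3311]
eef_rot: [0.313, 0.613, 0.666, -0.288]
wrist_force: [-6.0, -4.7, 2.3]
opening: 0.27
grasp_force: 61.4
```

Emit:
{"name": "apply_moves", "arguments": {"moves": [{"jaw": 0, "offset": [0, 0, 0], "rot": [0, 0, 0]}, {"jaw": 0, "offset": [0, 0, 0], "rot": [0, 0, 0]}, {"jaw": 0, "offset": [0, 0, 0], "rot": [0, 0, 0]}, {"jaw": 0, "offset": [0, 0, 0], "rot": [0, 0, 0]}, {"jaw": 0, "offset": [0, 0, 0], "rot": [0, 0, 0]}]}}

```text
time_s: 18.1
eef_pos: [0.4769, -0.2488, 0.3308]
eef_rot: [0.312, 0.614, 0.666, -0.287]
wrist_force: [-4.8, -5.0, 2.0]
opening: 0.269
grasp_force: 61.5
```

```bash
python3 - <<'E'
from h import *
st(); snap("top","top12.png"); snap("scene","scene12.png")
for t in ("knob1","hinge1"):
  for c in ("scene","top"):
    print(t,c,[(round(r["score"],2),np.round(r["position"]).tolist()) for r in ctrl.outline_of(c,t)])
a=cv2.imread("pics/scene12.png")[110:260,110:330]
b=cv2.imread("pics/top12.png")[150:300,180:400]
cv2.imwrite("pics/c12.png",np.hstack([cv2.resize(a,(400,300),interpolation=2),cv2.resize(b,(400,300),interpolation=2)]))
plan([(*hpose(a),0,1) for a in np.linspace(.88,0,12)[1:]])
E
```

```text
18.1 [ 0.4769 -0.2488  0.3308] [ 0.312  0.614  0.666 -0.287] [-0.271 -0.077  1.909 -0.919  1.135 -0.017] [-4.8 -5.   2. ] 0.2686316212555472 61.476014256477356
knob1 scene [(0.58, [255.0, 186.0]), (0.5, [150.0, 295.0])]
knob1 top [(0.5, [270.0, 199.0])]
hinge1 scene [(0.65, [258.0, 207.0]), (0.49, [155.0, 183.0]), (0.49, [261.0, 297.0])]
hinge1 top [(0.59, [330.0, 275.0]), (0.5, [266.0, 110.0])]
[{"jaw":0,"offset":[1.5, 1.4, 19.4],"rot":[0.0, 4.4, 0.0]},{"jaw":0,"offset":[0.1, 0.0, 19.2],"rot":[0.0, 4.5, 0.0]},{"jaw":0,"offset":[0.1, 0.0, 19.1],"rot":[0.0, 4.6, 0.0]},{"jaw":0,"offset":[0.1, 0.0, 19.1],"rot":[0.0, 4.6, 0.0]},{"jaw":0,"offset":[0.1, 0.0, 19.1],"rot":[0.0, 4.6, 0.0]}]
[{"jaw":0,"offset":[0.1, 0.0, 19.2],"rot":[0.0, 4.6, 0.0]},{"jaw":0,"offset":[0.1, 0.0, 19.1],"rot":[0.0, 4.6, 0.0]},{"jaw":0,"offset":[0.1, 0.0, 19.1],"rot":[0.0, 4.5, 0.0]},{"jaw":0,"offset":[0.1, 0.0, 19.2],"rot":[0.0, 4.6, 0.0]},{"jaw":0,"offset":[0.1, 0.0, 19.1],"rot":[0.0, 4.6, 0.0]}]
[{"jaw":0,"offset":[0.2, 0.0, 19.1],"rot":[0.0, 4.6, 0.0]},{"jaw":0,"offset":[0,0,0],"rot":[0,0,0]},{"jaw":0,"offset":[0,0,0],"rot":[0,0,0]},{"jaw":0,"offset":[0,0,0],"rot":[0,0,0]},{"jaw":0,"offset":[0,0,0],"rot":[0,0,0]}]
```

View pics/c12.png

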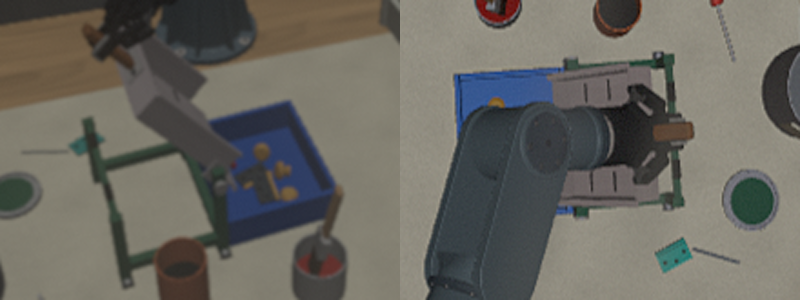

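All pieces are in the tub and the tray floor is empty. Lowering the tray gently now.

Emit:
{"name": "apply_moves", "arguments": {"moves": [{"jaw": 0, "offset": [0.3, 0.3, 19.2], "rot": [0, 4.4, 0]}, {"jaw": 0, "offset": [0.1, 0.3, 19.2], "rot": [0, 4.5, 0]}, {"jaw": 0, "offset": [0.1, 0.3, 19.1], "rot": [0, 4.6, 0]}, {"jaw": 0, "offset": [0.1, 0, 19.1], "rot": [0, 4.6, 0]}, {"jaw": 0, "offset": [0.1, 0, 19.1], "rot": [0, 4.6, 0]}]}}

```text
time_s: 19.02
eef_pos: [0.4826, -0.3112, 0.2579]
eef_rot: [0.173, 0.658, 0.715, -0.161]
wrist_force: [-8.1, -5.4, -0.3]
opening: 0.268
grasp_force: 61.4
```

Emit:
{"name": "apply_moves", "arguments": {"moves": [{"jaw": 0, "offset": [0.1, 0, 19.2], "rot": [0, 4.6, 0]}, {"jaw": 0, "offset": [0.1, 0, 19.1], "rot": [0, 4.6, 0]}, {"jaw": 0, "offset": [0.1, 0, 19.1], "rot": [0, 4.5, 0]}, {"jaw": 0, "offset": [0.1, 0, 19.2], "rot": [0, 4.6, 0]}, {"jaw": 0, "offset": [0, 0, 10], "rot": [0, 2.4, 0]}]}}

```text
time_s: 19.65
eef_pos: [0.4851, -0.3393, 0.175]
eef_rot: [0.042, 0.676, 0.735, -0.04]
wrist_force: [-5.3, -6.8, -1.9]
opening: 0.265
grasp_force: 61.4
```

```bash
python3 - <<'E'
from h import *
st(); print(RS.inv().apply(ctrl.get_obs()["eef_pos"]-O)*1000)
plan([(S(-.2478,.1487,-.0017),down(YAW+np.pi/2),0,4)])
E
```

```text
19.65 [ 0.4851 -0.3393  0.175 ] [ 0.042  0.676  0.735 -0.04 ] [-0.768  0.228  1.675 -0.086  1.154 -0.819] [-5.3 -6.8 -1.9] 0.26514275448965086 61.35055482387543
[  -1.74438939 -245.46505063  175.00183768]
[{"jaw":0,"offset":[0.2, 0.0, 6.6],"rot":[0.0, 1.7, 0.0]},{"jaw":0,"offset":[0.0, 0.1, 6.6],"rot":[-0.1, 1.6, 0.0]},{"jaw":0,"offset":[-0.2, 0.0, 6.6],"rot":[0.0, 1.7, 0.0]},{"jaw":0,"offset":[-0.4, 0.0, 6.6],"rot":[-0.1, 1.7, 0.0]},{"jaw":0,"offset":[0,0,0],"rot":[0,0,0]}]
```

Emit:
{"name": "apply_moves", "arguments": {"moves": [{"jaw": 0, "offset": [0.2, 0, 6.6], "rot": [0, 1.7, 0]}, {"jaw": 0, "offset": [0, 0, 6.6], "rot": [0, 1.6, 0]}, {"jaw": 0, "offset": [0, 0, 6.6], "rot": [0, 1.7, 0]}, {"jaw": 0, "offset": [0, 0, 5], "rot": [0, 1.3, 0]}, {"jaw": 0, "offset": [0, 0, 1.5], "rot": [0, 0.3, 0]}]}}

```text
time_s: 20.27
eef_pos: [0.4853, -0.3415, 0.1493]
eef_rot: [0.001, 0.677, 0.736, -0.003]
wrist_force: [-5.5, -9.0, -3.2]
opening: 0.27
grasp_force: 61.3
```

```bash
python3 - <<'E'
from h import *
st(); print(RS.inv().apply(ctrl.get_obs()["eef_pos"]-O)*1000); gate("top")
E
```

```text
20.275 [ 0.4853 -0.3415  0.1493] [ 0.001  0.677  0.736 -0.003] [-0.81   0.304  1.631 -0.006  1.204 -0.892] [-5.5 -9.  -3.2] 0.26967405977129827 61.32082521915436
[  -1.70253477 -247.70013301  149.34141404]
top tab 103 [[-14.2, 48.3, 134.4], [-3.2, 69.9, 141.7], [7.6, 88.9, 149.5]]
  y 5 101 [143.4 146.  149.1]
  y 11 99 [143.  145.2 148.8]
  y 17 99 [141.9 145.  147.7]
  y 23 102 [141.4 144.4 147.7]
  y 29 100 [141.7 144.3 147.3]
  y 35 101 [141.2 143.6 146.5]
  y 41 99 [140.7 143.9 146.5]
  y 47 49 [141.5 143.8 146.5]
  floor y -30 145.7
  floor y -60 145.8
  floor y -100 147.8
  floor y -150 147.3
```

```bash
cat >> h.py <<'E'
def tpose(g,tilt,r=.074,x=-.002,back=0):
    G=S(r*np.sin(g)+.005*np.cos(g),.144+r*np.cos(g)-.005*np.sin(g),x)
    Q=down(YAW+np.pi/2,tilt)
    return G+(.0187-back)*Q.as_matrix()[:,2],Q
E
python3 - <<'E'
from h import *
D=down(YAW+np.pi/2); p0=S(-.2477,.1487,-.0017)
t=-np.radians(48)
a=plan([(S(-.2477,.27),D,.6,3),(S(-.1,.30),down(YAW+np.pi/2,t/3),.6,3),(S(.06,.28),down(YAW+np.pi/2,2*t/3),.6,3),(*tpose(1.59,t,back=.07),.6,3)],start=(p0,D))
E
```

```text
[{"jaw":0.6,"offset":[0.0, 0.6, -40.4],"rot":[0.0, 0.0, 0.0]},{"jaw":0.6,"offset":[0.0, 0.5, -40.5],"rot":[0.0, 0.0, 0.0]},{"jaw":0.6,"offset":[0.0, 0.6, -40.4],"rot":[0.0, 0.0, 0.0]},{"jaw":0.6,"offset":[49.2, 0.0, -10.0],"rot":[0.0, -5.3, 0.0]},{"jaw":0.6,"offset":[48.1, 0.0, -14.5],"rot":[0.0, -5.4, 0.0]}]
[{"jaw":0.6,"offset":[46.6, 0.0, -19.0],"rot":[0.0, -5.3, 0.0]},{"jaw":0.6,"offset":[53.1, 0.0, -8.3],"rot":[0.0, -5.3, 0.0]},{"jaw":0.6,"offset":[52.1, 0.0, -13.1],"rot":[0.0, -5.4, 0.0]},{"jaw":0.6,"offset":[50.6, 0.0, -18.0],"rot":[0.0, -5.3, 0.0]},{"jaw":0.6,"offset":[33.8, -0.7, 21.4],"rot":[0.0, -5.3, 0.0]}]
[{"jaw":0.6,"offset":[35.6, -0.6, 18.1],"rot":[0.0, -5.4, 0.0]},{"jaw":0.6,"offset":[37.2, -0.7, 14.7],"rot":[0.0, -5.3, 0.0]},{"jaw":0.6,"offset":[0,0,0],"rot":[0,0,0]},{"jaw":0.6,"offset":[0,0,0],"rot":[0,0,0]},{"jaw":0.6,"offset":[0,0,0],"rot":[0,0,0]}]
```

Emit:
{"name": "apply_moves", "arguments": {"moves": [{"jaw": 0, "offset": [0, 0, 0.6], "rot": [0, 0, 0]}, {"jaw": 0.6, "offset": [0, 0, 0], "rot": [0, 0, 0]}, {"jaw": 0.6, "offset": [0, 0, 0], "rot": [0, 0, 0]}, {"jaw": 0.6, "offset": [0, 0, 0], "rot": [0, 0, 0]}, {"jaw": 0.6, "offset": [0, 0, -40], "rot": [0, 0, 0]}]}}

```text
time_s: 20.95
eef_pos: [0.4844, -0.3375, 0.1848]
eef_rot: [-0.004, 0.677, 0.736, -0.0]
wrist_force: [-0.1, 0.5, 0.0]
opening: 0.602
grasp_force: 0.0
```

Emit:
{"name": "apply_moves", "arguments": {"moves": [{"jaw": 0.6, "offset": [0, 0.6, -40.5], "rot": [0, 0, 0]}, {"jaw": 0.6, "offset": [0, 0.6, -40.5], "rot": [0, 0, 0]}, {"jaw": 0.6, "offset": [49.2, 0, -10], "rot": [0, -5.3, 0]}, {"jaw": 0.6, "offset": [48.1, 0, -14.5], "rot": [0, -5.4, 0]}, {"jaw": 0.6, "offset": [46.6, 0, -19], "rot": [0, -5.3, 0]}]}}

```text
time_s: 21.58
eef_pos: [0.4748, -0.191, 0.2995]
eef_rot: [0.104, 0.67, 0.728, -0.095]
wrist_force: [0.7, 0.8, -0.4]
opening: 0.599
grasp_force: 0.0
```

Emit:
{"name": "apply_moves", "arguments": {"moves": [{"jaw": 0.6, "offset": [53.1, 0, -8.3], "rot": [0, -5.3, 0]}, {"jaw": 0.6, "offset": [52.1, 0, -13.1], "rot": [0, -5.4, 0]}, {"jaw": 0.6, "offset": [50.6, 0, -18], "rot": [0, -5.3, 0]}, {"jaw": 0.6, "offset": [33.8, -0.7, 21.4], "rot": [0, -5.3, 0]}, {"jaw": 0.6, "offset": [35.6, -0.6, 18.1], "rot": [0, -5.4, 0]}]}}

```text
time_s: 22.2
eef_pos: [0.4579, 0.0032, 0.2068]
eef_rot: [0.27, 0.63, 0.686, -0.246]
wrist_force: [1.5, -0.1, 0.3]
opening: 0.598
grasp_force: 0.0
```

```bash
python3 - <<'E'
from h import *
st(); print(RS.inv().apply(ctrl.get_obs()["eef_pos"]-O)*1000)
print(gate("scene","scene13.png"))
t=-np.radians(48)
plan([(*tpose(1.59,t,back=.07),.6,2),(*tpose(1.59,t,back=.0),.6,4)])
p,d,W=snap("wrist","w13.png"); H=cv2.cvtColor(p,cv2.COLOR_RGB2HSV); s=RS.inv().apply((W-O).reshape(-1,3)).reshape(W.shape)*1000
k=((H[...,0]<8)|(H[...,0]>172))&(H[...,1]>110)&(abs(s[...,0])<30)&(abs(s[...,1]-60)<50)&(s[...,2]>100)
if k.sum(): print("tab",k.sum(),np.percentile(s[k],[2,50,98],axis=0).round(1).tolist())
E
```

```text
22.2 [0.4579 0.0032 0.2068] [ 0.27   0.63   0.686 -0.246] [ 0.221  0.125  1.911 -0.77   1.319  0.42 ] [ 1.5 -0.1  0.3] 0.5984338856203223 0.0
[ -0.49528354  98.12764797 206.76362754]
scene tab 69 [[-13.0, 52.1, 135.1], [-0.0, 70.6, 139.1], [11.1, 89.8, 143.1]]
  y 5 47 [140.8 142.6 144.3]
  y 11 55 [141.1 142.9 144.4]
  y 17 66 [140.7 142.1 143.5]
  y 23 62 [140.6 141.9 143.1]
  y 29 72 [140.4 142.  143.5]
  y 35 59 [140.  141.5 143.7]
  y 41 70 [139.5 140.8 142.2]
  y 47 43 [140.1 141.5 142.8]
  floor y -30 143.1
  floor y -60 143.0
  floor y -100 142.8
  floor y -150 142.8
None
[{"jaw":0.6,"offset":[13.7, 1.5, 5.7],"rot":[-0.1, -2.5, 0.3]},{"jaw":0.6,"offset":[14.0, 1.4, 5.1],"rot":[-0.1, -2.6, 0.3]},{"jaw":0.6,"offset":[0.0, 0.0, 17.5],"rot":[0.0, 0.0, 0.0]},{"jaw":0.6,"offset":[0.0, 0.0, 17.5],"rot":[0.0, 0.0, 0.0]},{"jaw":0.6,"offset":[0.1, 0.1, 17.5],"rot":[0.0, 0.0, 0.0]}]
[{"jaw":0.6,"offset":[0.0, 0.0, 17.5],"rot":[0.0, 0.0, 0.0]},{"jaw":0.6,"offset":[0,0,0],"rot":[0,0,0]},{"jaw":0.6,"offset":[0,0,0],"rot":[0,0,0]},{"jaw":0.6,"offset":[0,0,0],"rot":[0,0,0]},{"jaw":0.6,"offset":[0,0,0],"rot":[0,0,0]}]
tab 1265 [[-13.6, 50.5, 132.6], [-3.0, 78.0, 140.0], [7.8, 90.9, 141.6]]
```

```bash
python3 - <<'E'
from h import *
st(); print(RS.inv().apply(ctrl.get_obs()["eef_pos"]-O)*1000); Q=rot(ctrl.get_obs()["eef_rot"]).as_matrix(); print((RS.inv().as_matrix()@Q).round(4))
P,q=tpose(1.59,-np.radians(48),back=.07,x=-.003); print(RS.inv().apply(P-O)*1000)
plan([(P,q,.6,2)])
E
```

```text
22.3 [0.4538 0.0035 0.201 ] [ 0.265  0.627  0.688 -0.251] [ 0.222  0.133  1.916 -0.766  1.319  0.416] [ 0.4  0.1 -0.1] 0.6028583464034797 0.0
[ -4.497321    98.74523478 201.00307436]
[[-0.0123  0.9999 -0.0062]
 [ 0.7343  0.0048 -0.6789]
 [-0.6788 -0.0129 -0.7342]]
[ -3.         112.0136726  171.90633756]
[{"jaw":0.6,"offset":[14.7, 1.0, 6.2],"rot":[-0.2, -2.6, 0.4]},{"jaw":0.6,"offset":[15.0, 0.8, 5.5],"rot":[-0.1, -2.6, 0.3]},{"jaw":0.6,"offset":[0,0,0],"rot":[0,0,0]},{"jaw":0.6,"offset":[0,0,0],"rot":[0,0,0]},{"jaw":0.6,"offset":[0,0,0],"rot":[0,0,0]}]
```

Emit:
{"name": "apply_moves", "arguments": {"moves": [{"jaw": 0.6, "offset": [14.7, 1, 6.2], "rot": [-0.2, -2.6, 0.4]}, {"jaw": 0.6, "offset": [15, 0.8, 5.5], "rot": [-0.1, -2.6, 0.3]}, {"jaw": 0.6, "offset": [0, 0, 15], "rot": [0, 0, 0]}, {"jaw": 0.6, "offset": [0, 0, 15], "rot": [0, 0, 0]}, {"jaw": 0.6, "offset": [0, 0, 0], "rot": [0, 0, 0]}]}}

```text
time_s: 22.92
eef_pos: [0.4599, -0.0091, 0.1576]
eef_rot: [0.301, 0.623, 0.669, -0.272]
wrist_force: [0.1, 0.6, 0.5]
opening: 0.601
grasp_force: 0.0
```

```bash
python3 - <<'E'
from h import *
p,d,W=snap("wrist","w14.png"); H=cv2.cvtColor(p,cv2.COLOR_RGB2HSV); s=RS.inv().apply((W-O).reshape(-1,3)).reshape(W.shape)*1000
k=((H[...,0]<8)|(H[...,0]>172))&(H[...,1]>110)&(abs(s[...,0])<30)&(abs(s[...,1]-60)<50)&(s[...,2]>100)
if k.sum(): print("tab",k.sum(),np.percentile(s[k],[2,50,98],axis=0).round(1).tolist())
st(); print(RS.inv().apply(ctrl.get_obs()["eef_pos"]-O)*1000)
P,q=tpose(1.59,-np.radians(48),x=-.003);
plan([(P,q,.6,3)])
E
```

```text
tab 1384 [[-13.4, 51.3, 131.7], [-2.8, 83.8, 139.7], [7.9, 91.2, 141.4]]
22.975 [ 0.4602 -0.0086  0.158 ] [ 0.301  0.623  0.669 -0.272] [ 0.236  0.252  1.932 -0.875  1.271  0.576] [-0.2  0.4 -0.4] 0.6001260145145985 0.0
[  0.84633139  86.13152217 157.97694221]
[{"jaw":0.6,"offset":[2.3, -1.3, 13.8],"rot":[0.0, 0.0, -0.2]},{"jaw":0.6,"offset":[2.3, -1.4, 13.8],"rot":[0.1, -0.1, -0.3]},{"jaw":0.6,"offset":[2.3, -1.3, 13.8],"rot":[0.0, 0.0, -0.2]},{"jaw":0.6,"offset":[0,0,0],"rot":[0,0,0]},{"jaw":0.6,"offset":[0,0,0],"rot":[0,0,0]}]
```

View pics/w14.png

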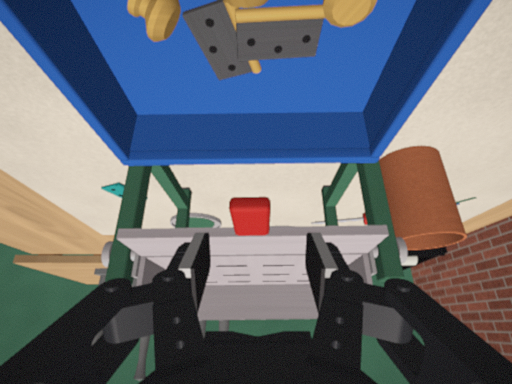

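The wrist view shows the tab at (250,215) between the finger tips, and all the pieces in the tub. Moving in and gripping.

Emit:
{"name": "apply_moves", "arguments": {"moves": [{"jaw": 0.6, "offset": [2.3, -1.3, 13.8], "rot": [0, 0, -0.2]}, {"jaw": 0.6, "offset": [2.3, -1.4, 13.8], "rot": [0, 0, -0.3]}, {"jaw": 0.6, "offset": [2.3, -1.3, 13.8], "rot": [0, 0, -0.2]}, {"jaw": 0.6, "offset": [0, 0, 0], "rot": [0, 0, 0]}, {"jaw": 0, "offset": [0, 0, 0], "rot": [0, 0, 0]}]}}

```text
time_s: 23.6
eef_pos: [0.4586, -0.0338, 0.1245]
eef_rot: [0.3, 0.618, 0.673, -0.274]
wrist_force: [-0.3, -0.3, 0.4]
opening: 0.401
grasp_force: 0.0
```

Emit:
{"name": "apply_moves", "arguments": {"moves": [{"jaw": 0, "offset": [0, 0, 0], "rot": [0, 0, 0]}, {"jaw": 0, "offset": [0, 0, 0], "rot": [0, 0, 0]}, {"jaw": 0, "offset": [0, 0, 0], "rot": [0, 0, 0]}, {"jaw": 0, "offset": [0, 0, 0], "rot": [0, 0, 0]}, {"jaw": 0, "offset": [0, 0, 0], "rot": [0, 0, 0]}]}}

```text
time_s: 24.22
eef_pos: [0.4577, -0.0335, 0.1248]
eef_rot: [0.299, 0.618, 0.673, -0.274]
wrist_force: [-5.1, 2.5, 3.6]
opening: 0.268
grasp_force: 58.5
```

```bash
python3 - <<'E'
from h import *
st(); o=ctrl.get_obs(); q=rot(o["eef_rot"]); p=np.array(o["eef_pos"]); print(RS.inv().apply(p-O)*1000)
# rotate rigidly about hinge
h=S(0,.144); T=[]
for k in range(1,16):
    X=RS*R.from_euler('x',6.0*k,degrees=True)*RS.inv()
    T.append((h+X.apply(p-h),X*q,0,1))
plan(T)
E
```

```text
24.225 [ 0.4577 -0.0335  0.1248] [ 0.299  0.618  0.673 -0.274] [ 0.186  0.292  1.972 -0.92   1.19   0.603] [-5.1  2.5  3.6] 0.2682627063710433 58.52872610092163
[ -3.67508945  61.50051288 124.83821438]
[{"jaw":0,"offset":[-3.7, 0.0, -5.6],"rot":[0.0, 6.0, 0.0]},{"jaw":0,"offset":[-3.8, 0.0, -5.6],"rot":[0.0, 6.0, 0.0]},{"jaw":0,"offset":[-3.7, 0.0, -5.6],"rot":[0.0, 6.0, 0.0]},{"jaw":0,"offset":[-3.7, 0.0, -5.7],"rot":[-0.1, 6.0, 0.1]},{"jaw":0,"offset":[-3.8, 0.0, -5.6],"rot":[0.0, 6.0, 0.0]}]
[{"jaw":0,"offset":[-3.7, 0.0, -5.6],"rot":[0.0, 6.0, 0.0]},{"jaw":0,"offset":[-3.7, 0.1, -5.6],"rot":[0.0, 6.0, 0.0]},{"jaw":0,"offset":[-3.8, 0.0, -5.6],"rot":[0.0, 6.0, 0.0]},{"jaw":0,"offset":[-3.7, 0.0, -5.6],"rot":[0.0, 6.0, 0.0]},{"jaw":0,"offset":[-3.7, 0.0, -5.6],"rot":[0.0, 6.0, 0.1]}]
[{"jaw":0,"offset":[-3.8, 0.0, -5.7],"rot":[0.0, 6.0, 0.0]},{"jaw":0,"offset":[-3.7, 0.0, -5.6],"rot":[0.0, 6.0, 0.0]},{"jaw":0,"offset":[-3.7, 0.0, -5.6],"rot":[0.0, 6.0, 0.0]},{"jaw":0,"offset":[-3.8, 0.0, -5.6],"rot":[-0.1, 6.0, 0.0]},{"jaw":0,"offset":[-3.7, 0.0, -5.6],"rot":[0.0, 6.0, 0.0]}]
```

Emit:
{"name": "apply_moves", "arguments": {"moves": [{"jaw": 0, "offset": [-3.7, 0, -5.6], "rot": [0, 6, 0]}, {"jaw": 0, "offset": [-3.8, 0, -5.6], "rot": [0, 6, 0]}, {"jaw": 0, "offset": [-3.7, 0, -5.6], "rot": [0, 6, 0]}, {"jaw": 0, "offset": [-3.7, 0, -5.6], "rot": [0, 6, 0]}, {"jaw": 0, "offset": [-3.8, 0, -5.6], "rot": [0, 6, 0]}]}}

```text
time_s: 24.85
eef_pos: [0.4577, -0.032, 0.1579]
eef_rot: [0.114, 0.667, 0.729, -0.104]
wrist_force: [-3.5, -4.7, -8.6]
opening: 0.274
grasp_force: 59.2
```

Emit:
{"name": "apply_moves", "arguments": {"moves": [{"jaw": 0, "offset": [-3.7, 0, -5.6], "rot": [0, 6, 0]}, {"jaw": 0, "offset": [-3.7, 0, -5.6], "rot": [0, 6, 0]}, {"jaw": 0, "offset": [-3.8, 0, -5.6], "rot": [0, 6, 0]}, {"jaw": 0, "offset": [-3.7, 0, -5.6], "rot": [0, 6, 0]}, {"jaw": 0, "offset": [-3.7, 0, -5.6], "rot": [0, 6, 0]}]}}

```text
time_s: 25.48
eef_pos: [0.4589, -0.0473, 0.1868]
eef_rot: [-0.079, 0.671, 0.733, 0.073]
wrist_force: [0.3, -1.4, -13.2]
opening: 0.267
grasp_force: 59.3
```

```bash
python3 - <<'E'
from h import *
st(); o=ctrl.get_obs(); q=rot(o["eef_rot"]); p=np.array(o["eef_pos"]); print(RS.inv().apply(p-O)*1000)
h=S(0,.144); print("r",np.linalg.norm(RS.inv().apply(p-h)[1:])*1000, "tilt",(RS.inv()*q).as_matrix()[:,2])
E
```

```text
25.475 [ 0.4589 -0.0473  0.1868] [-0.079  0.671  0.733  0.073] [-0.492  0.018  1.895  0.185  1.351 -0.631] [  0.3  -1.4 -13.2] 0.26684355920431907 59.33172583580017
[ -3.61342918  47.66287287 186.78627132]
r 64.05009339924372 tilt [-3.26744405e-04  2.13789322e-01 -9.76879736e-01]
```

Emit:
{"name": "apply_moves", "arguments": {"moves": [{"jaw": 0, "offset": [-3.7, 0, -5.6], "rot": [0, 6, 0]}, {"jaw": 0, "offset": [-3.7, 0, -5.6], "rot": [0, 6, 0]}, {"jaw": 0, "offset": [-3.7, 0, -5.6], "rot": [0, 6, 0]}, {"jaw": 0, "offset": [-3.7, 0, -5.6], "rot": [0, 6, 0]}, {"jaw": 0, "offset": [-3.7, 0, -5.6], "rot": [0, 6, 0]}]}}

```text
time_s: 26.1
eef_pos: [0.4614, -0.0748, 0.204]
eef_rot: [-0.266, 0.63, 0.688, 0.244]
wrist_force: [1.8, 6.3, -14.2]
opening: 0.264
grasp_force: 59.4
```

Emit:
{"name": "apply_moves", "arguments": {"moves": [{"jaw": 0, "offset": [-0.8, 0, -1.2], "rot": [0, 1.3, 0]}, {"jaw": 0, "offset": [0, 0, 0], "rot": [0, 0, 0]}, {"jaw": 0, "offset": [0, 0, 0], "rot": [0, 0, 0]}, {"jaw": 0, "offset": [0, 0, 0], "rot": [0, 0, 0]}, {"jaw": 0, "offset": [0, 0, 0], "rot": [0, 0, 0]}]}}

```text
time_s: 26.72
eef_pos: [0.4615, -0.0761, 0.2044]
eef_rot: [-0.273, 0.628, 0.685, 0.25]
wrist_force: [1.0, 5.4, -11.9]
opening: 0.267
grasp_force: 59.9
```

```bash
cat >> h.py <<'E'
def gang(cam,fn=None):
    p,d,W=snap(cam,fn); H=cv2.cvtColor(p,cv2.COLOR_RGB2HSV); s=RS.inv().apply((W-O).reshape(-1,3)).reshape(W.shape)*1000
    t=((H[...,0]<8)|(H[...,0]>172))&(H[...,1]>110)&(abs(s[...,0])<30)&(abs(s[...,1])<120)&(s[...,2]>70)
    if t.sum(): print(cam,"tab",t.sum(),np.percentile(s[t],[2,50,98],axis=0).round(1).tolist())
    k=(abs(s[...,0])<85)&(abs(s[...,0])>20)&(s[...,1]>-12)&(s[...,1]<60)&(s[...,2]>184)&(s[...,2]<200)
    if k.sum(): print("  gate top",k.sum(),np.percentile(s[k],[5,50,95],axis=0).round(1).tolist())
E
python3 - <<'E'
from h import *
st(); o=ctrl.get_obs(); q=rot(o["eef_rot"]); p=np.array(o["eef_pos"]); print(RS.inv().apply(p-O)*1000)
print("tilt",(RS.inv()*q).as_matrix()[:,2]); gang("scene","scene15.png"); gang("top","top15.png")
E
```

```text
26.725 [ 0.4615 -0.0761  0.2044] [-0.273  0.628  0.685  0.25 ] [-0.76   0.285  1.729  0.478  1.725 -0.921] [  1.    5.4 -11.9] 0.26740558337486514 59.87316906452179
[ -3.43359026  18.71045803 204.35755828]
tilt [-0.00350249  0.68703288 -0.72661789]
scene tab 11 [[-15.4, 3.3, 226.6], [-2.3, 6.8, 231.8], [9.9, 9.6, 235.3]]
  gate top 44 [[24.2, 2.9, 185.5], [52.6, 6.4, 188.5], [81.9, 10.3, 191.8]]
top tab 19 [[-11.2, 4.6, 229.7], [0.5, 8.0, 234.3], [9.1, 10.9, 240.5]]
  gate top 91 [[-79.2, 2.5, 188.0], [-29.5, 5.8, 192.0], [78.4, 8.9, 195.8]]
```

Emit:
{"name": "apply_moves", "arguments": {"moves": [{"jaw": 0, "offset": [-1, 0, -1.4], "rot": [0, 1.5, 0]}, {"jaw": 0, "offset": [-0.6, 0, -0.8], "rot": [0, 0.8, 0]}, {"jaw": 0, "offset": [0, 0, 0], "rot": [0, 0, 0]}, {"jaw": 0, "offset": [0, 0, 0], "rot": [0, 0, 0]}, {"jaw": 0, "offset": [0, 0, 0], "rot": [0, 0, 0]}]}}

```text
time_s: 27.45
eef_pos: [0.4616, -0.0769, 0.205]
eef_rot: [-0.288, 0.622, 0.68, 0.263]
wrist_force: [0.8, 15.5, -10.5]
opening: 0.262
grasp_force: 60.1
```

Emit:
{"name": "apply_moves", "arguments": {"moves": [{"jaw": 0.6, "offset": [0, 0, 0], "rot": [0, 0, 0]}, {"jaw": 0.6, "offset": [0, 0, 0], "rot": [0, 0, 0]}, {"jaw": 0.6, "offset": [0, 0, 0], "rot": [0, 0, 0]}, {"jaw": 0.6, "offset": [0, 0, -20], "rot": [0, 0, 0]}, {"jaw": 0.6, "offset": [0, 0, -30], "rot": [0, 0, 0]}]}}

```text
time_s: 28.08
eef_pos: [0.4654, -0.1164, 0.2418]
eef_rot: [-0.286, 0.622, 0.679, 0.263]
wrist_force: [0.7, -0.4, 0.1]
opening: 0.599
grasp_force: 0.0
```

```bash
python3 - <<'E'
from h import *
st(); gang("scene","scene16.png"); gang("top","top16.png")
plan([(S(-.06,.33),down(YAW+np.pi/2),.6,6)])
E
```

```text
28.075 [ 0.4654 -0.1164  0.2418] [-0.286  0.622  0.679  0.263] [-0.816  0.311  1.63   0.479  1.845 -0.929] [ 0.7 -0.4  0.1] 0.5990391257367814 0.0
scene tab 20 [[-9.4, 2.4, 199.2], [6.5, 4.3, 227.4], [13.3, 7.1, 234.4]]
  gate top 77 [[-77.7, 1.8, 185.5], [27.2, 4.7, 188.9], [78.4, 8.9, 191.7]]
top tab 21 [[-11.4, 2.0, 227.9], [-2.6, 5.6, 235.1], [6.2, 8.8, 242.1]]
  gate top 104 [[-77.2, 2.0, 187.2], [0.1, 5.1, 191.7], [77.7, 8.2, 197.2]]
[{"jaw":0.6,"offset":[6.1, 0.3, -14.4],"rot":[0.0, -7.6, 0.0]},{"jaw":0.6,"offset":[4.2, 0.4, -15.0],"rot":[0.1, -7.5, 0.1]},{"jaw":0.6,"offset":[2.2, 0.3, -15.5],"rot":[0.0, -7.6, 0.0]},{"jaw":0.6,"offset":[0.1, 0.3, -15.6],"rot":[0.1, -7.6, 0.0]},{"jaw":0.6,"offset":[-2.0, 0.3, -15.4],"rot":[0.0, -7.5, 0.1]}]
[{"jaw":0.6,"offset":[-3.9, 0.3, -15.1],"rot":[0.1, -7.6, 0.0]},{"jaw":0.6,"offset":[0,0,0],"rot":[0,0,0]},{"jaw":0.6,"offset":[0,0,0],"rot":[0,0,0]},{"jaw":0.6,"offset":[0,0,0],"rot":[0,0,0]},{"jaw":0.6,"offset":[0,0,0],"rot":[0,0,0]}]
```

The force rose to 15 N against the stop and the tab is back at its starting y of about 5.5 mm, so the gate is shut. Retreating and taking a final check.

Emit:
{"name": "apply_moves", "arguments": {"moves": [{"jaw": 0.6, "offset": [6.1, 0, -14.4], "rot": [0, -7.6, 0]}, {"jaw": 0.6, "offset": [4.2, 0, -20], "rot": [0, -7.5, 0]}, {"jaw": 0.6, "offset": [0, 0, -25], "rot": [0, -7.6, 0]}, {"jaw": 0.6, "offset": [0, 0, -30], "rot": [0, -7.6, 0]}, {"jaw": 0.6, "offset": [-20, 0, -30], "rot": [0, -7.5, 0]}]}}

```text
time_s: 28.8
eef_pos: [0.4711, -0.1821, 0.3479]
eef_rot: [-0.048, 0.674, 0.736, 0.046]
wrist_force: [0.1, 0.0, -0.5]
opening: 0.598
grasp_force: 0.0
```

Emit:
{"name": "apply_moves", "arguments": {"moves": [{"jaw": 0.6, "offset": [-40, 0, -10], "rot": [0, -7.6, 0]}, {"jaw": 0.6, "offset": [-45, -30, 0], "rot": [0, 0, 0]}, {"jaw": 0.6, "offset": [-45, -30, 0], "rot": [0, 0, 0]}, {"jaw": 0.6, "offset": [0, -30, 0], "rot": [0, 0, 0]}, {"jaw": 0.6, "offset": [0, 0, 0], "rot": [0, 0, 0]}]}}

```text
time_s: 29.42
eef_pos: [0.3913, -0.3209, 0.3498]
eef_rot: [-0.002, 0.677, 0.736, 0.002]
wrist_force: [0.8, -0.1, 0.6]
opening: 0.596
grasp_force: 0.0
```

```bash
python3 - <<'E'
from h import *
st(); gate("top","top17.png"); gang("scene","scene17.png"); tubfit("top")
a=cv2.imread("pics/scene17.png")[110:260,110:330]
b=cv2.imread("pics/top17.png")[130:280,180:400]
cv2.imwrite("pics/c17.png",np.hstack([cv2.resize(a,(400,300),interpolation=2),cv2.resize(b,(400,300),interpolation=2)]))
E
```

```text
29.425 [ 0.3913 -0.3209  0.3498] [-0.002  0.677  0.736  0.002] [-0.924 -0.05   1.614  0.004  1.581 -1.008] [ 0.8 -0.1  0.6] 0.5958527727153593 0.0
top tab 21 [[-11.4, 2.0, 230.4], [-2.6, 5.6, 235.8], [6.2, 8.8, 241.4]]
  y 5 96 [188.3 191.3 194.4]
  y 11 18 [188.1 192.9 197. ]
  floor y -30 145.8
  floor y -60 145.1
  floor y -100 145.2
  floor y -150 146.4
scene tab 19 [[-8.0, 2.5, 201.6], [6.8, 3.8, 229.0], [11.2, 7.4, 235.4]]
  gate top 73 [[-77.1, 1.9, 185.3], [28.0, 4.8, 188.9], [77.3, 8.8, 191.5]]
top 697 ((452.9964904785156, 7.763328552246094), (237.09417724609375, 200.38624572753906), 4.799813270568848) stand-frame 1/99%: [[-123.1, 5.3, 52.3], [113.0, 202.5, 69.0]]
 post -1 26 [[-119.5, -14.9, 158.4], [-113.2, -8.3, 165.6], [-107.3, 0.9, 169.6]]
 post 1 11 [[107.1, -32.5, 38.1], [113.2, -13.6, 164.0], [115.4, 0.8, 169.4]]
```

View pics/c17.png

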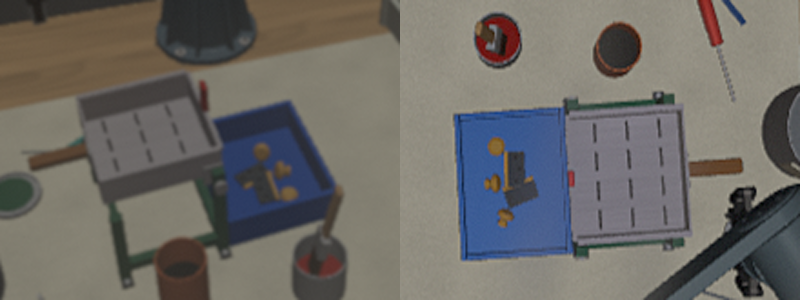

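The tray is level and empty with the gate shut, and the tub holds three knobs and two hinges ((495,146), (490,183), (505,217), (513,165) and (520,192) in the right crop). The bystanders look undisturbed.

```bash
python3 -c "
from bench import ctrl
print(ctrl.hand_in())"
```

```text
the job is handed in; nothing more can be done
None
```

I handed the job in at about 29 s: all five pieces are in the tub square under the gate, the tray is back level, and the gate is shut. The other things on the bench look undisturbed.

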